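# Flip the hex key and tighten the pump's hold-down screw

### The job

The hex key is standing by its long arm in the cap screw of the pump's hold-down clamp, where the screw has only been run in by hand. Pull the key out, flip it over so that its short arm sits fully home in that screw, then push the orange sleeve of the long arm round clockwise (seen from above) until the screw stops dead with its yellow mark in line with the mark on the strap. Leave the key seated in the screw and let go, with the tall measuring cylinder still standing and the other things on the bench where they were.

Things in the scene. Friction and masses are not known exactly. Their poses are not given: they have to be found in the camera images.
- hex_key: Dark steel L-shaped hex key, 12 mm across flats, about 0.19 kg. Origin: where the centre lines of its arms cross at the bend (rounded: the steel's middle passes 6 mm inside of it). Short arm along +x, 51 mm to its end; long arm along -z, 131 mm. Flats face +y and -y. At the start the long arm stands in the screw, leaning 4 degrees, the short arm pointing to the robot's right (within 40 degrees of world -y).
- key_sleeve: Orange round plastic sleeve on the key's long arm, fixed to it: 16 mm diameter, covering the long arm from 50 to 112 mm from the bend (the last 19 mm are bare steel). Its origin and axes are those of hex_key, not the sleeve's middle. The lever is to be pushed here.
- sleeve_mid (a point): Middle of the orange sleeve, on the long arm's centre line, 81 mm from the bend. Axes as hex_key.
- short_end (a point): Centre of the end face of the key's short arm. Axes as hex_key. With the short arm home in the socket the bend (hex_key's origin) is 99 mm above the bench and the free long arm sags about 7 degrees from level.
- long_end (a point): Centre of the end face of the key's long arm. Axes as hex_key.
- socket_floor (a point): Centre of the floor of the screw's hex socket, on its vertical axis, 48 mm above the bench. Turns with the screw: flats face the point's +y and -y, so a seated key's free arm points along the point's x or any 60 degree step from it (at the start the short arm points along x). Socket: 12.6 mm across flats, 13 mm deep, 1.5 mm chamfer at the mouth, 4 degrees of yaw play either way.
- socket_mouth (a point): Centre of the socket's mouth at the top of the dark screw head (21 mm diameter, 17 mm high), 61 mm above the bench, axes as socket_floor.
- screw (a joint): Angle of the cap screw (rad), growing as it is tightened, clockwise seen from above. Starts at 0 to 0.08; hard stop, fully tight, at 1.00 (57 degrees), where the yellow stripe on the head's rim meets the yellow stripe on the strap. Stiff: about 0.8 N m to turn all the way, so 10 N at the middle of the sleeve; it stays where it is left.
- clamp: Fixed hold-down clamp: bright steel strap 38 mm wide, 138 mm long, its top 41 mm above the bench, on a small packing block, its toe resting on the pump's foot. Origin: on the screw's axis at bench level; z up; y runs along the strap to the toe (towards the pump).
- strap_mark (a point): Yellow witness stripe painted on top of the strap, 26 mm from the screw's axis, on the heel side.
- pump: Fixed diaphragm vacuum pump (blue ribbed motor, grey crankcase) on an aluminium base plate 300 x 450 x 15 mm. Origin: on the bench below the plate (its y from -200 to 250 mm). The pump stands on the +y half, y = 90 to 210 mm, x = -125 to 125 mm, up to 182 mm above the bench; its foot (25 mm high) reaches to y = -5 mm. The clamp's slot runs along x at y = -80 mm.
- grad_cylinder: Tall top-heavy plastic measuring cylinder, 240 mm high, 29 mm diameter (38 mm at the blue ring near the top), blue six-sided foot 66 mm across, 0.16 kg, standing on the bench beside the plate, some 200 to 300 mm from the screw, on the side away from the pump. Origin: centre of its underside, z up. Must be left standing.
- reagent_bottle: Bystander: amber bottle with black cap, 72 mm diameter, 150 mm high. Origin: centre of its underside.
- beaker: Bystander: clear beaker, 76 mm diameter, 90 mm high. Origin: centre of its underside.
- spares_tray: Bystander: grey tray 80 x 120 x 25 mm with spare screws and washers. Origin: centre of its underside.
- screwdriver: Bystander: screwdriver with red handle lying on the bench.
- mouse: Bystander: black computer mouse, 105 x 60 x 30 mm. Origin: centre of its underside.
Not all that is in view belongs to the job. Of the things like the hex_key, leave any that is blue or green; of the rest the smaller one is meant.

How it is judged:
On the way, in this order (a step that is already met when the one before it is completed fails the run):
1. the key is flipped: its short arm sits home in the socket (end within 4 mm of the floor, arm within 12 degrees of upright) before the screw has been turned past 0.3 rad (horizontal distance between short_end and socket_floor below 0.004 m and z of short_end in the frame of socket_floor below 0.004 m and angle between the x axis of hex_key and the z axis of clamp, either way round below 0.22 rad and value of joint screw below 0.3 rad), for 0.2 s.
2. the screw is being turned (past 0.4 rad) by the robot's push on the orange sleeve (value of joint screw above 0.4 rad and contact force between any of the fingers, the arm and key_sleeve above 2 N), for 0.05 s.
At the end, for the whole second after the job is handed in: The screw is turned to at least 0.90 rad of the 1.00 rad stop, the key's short arm is still in the socket (its end within 6 mm of the floor and 5 mm of the axis, the arm within 17 degrees of upright) and at rest, and the measuring cylinder stands upright (within 6 degrees) (value of joint screw above 0.9 rad and horizontal distance between short_end and socket_floor below 0.005 m and z of short_end in the frame of socket_floor below 0.006 m and angle between the x axis of hex_key and the z axis of clamp, either way round below 0.3 rad and linear speed of hex_key below 0.02 m/s and angle between grad_cylinder's own z axis and vertical below 0.1 rad); the robot touches nothing.
It fails at once if the screw is tightened (past 0.35 rad) with the key's long arm in it (value of joint screw above 0.35 rad and distance between long_end and socket_floor below 0.02 m).
It fails at once if the measuring cylinder is tipped by more than 20 degrees or shifted by more than 30 mm (angle between grad_cylinder's own z axis and vertical above 0.35 rad or distance of grad_cylinder from where it was at the start of the episode above 0.03 m).
It fails at once if another thing on the bench is shifted by more than 30 mm (distance of any of reagent_bottle, beaker, spares_tray, screwdriver, mouse from where it was at the start of the episode above 0.03 m).
It also fails if it takes over 58 s, if anything falls off the work surface, if the arm or the gripper's body presses on something with over 40 N, if the wrist force passes 120 N, or if a joint passes its speed limit or range.

### The arm

A 7-joint arm with a two-finger parallel gripper is mounted at the origin on the work surface. World frame = base frame: x ahead of the robot, y to its left, z up, the work surface at z = 0. Lengths are in m, angles in rad, forces in N, time in s.
With the tool pointing down it reaches from about 0.4 to 0.875 m from the base axis. Payload 19.3 kg.
Tool frame: the origin (TCP) lies at the centre of the arm's flange, where the gripper is bolted on; the fingertips stand 173 mm ahead of it and the grasp point (between the pads) lies 155 mm ahead of it (grip_point_offset is the distance from the TCP to the grasp point, in m); x points along the fingers, y is the direction in which the jaws open and shut, and the axes are right-handed (so a half turn about x gives the same grasp; the last joint's range is limited). The gripper opens to 85 mm and grips with 20 to 120 N. Pads are 22 mm wide; open, the fingers measure 114 mm over their backs; the gripper's body (76 mm by 85 mm) begins 54 mm behind the grasp point. The pads swing forward as they close: fully open they stand 13 mm farther back than shut.
Start: joints at [-1.328, 0.521, -0.036, 1.599, 0.021, 1.021, -0.113], TCP at [0.192, 0.595, 0.405] pointing down, gripper open.
Joint ranges: [-2.91, 2.91], [-0.3, 2.13], [-1.5, 1.42], [0.17, 2.43], [-1.26, 4.41], [0.16, 1.93], [-2.52, 2.52]. Speed limits (rad/s): [1.89, 1.89, 2.39, 2.39, 3.01, 3.01, 3.01].

### API

Orientations are given as a unit quaternion [x, y, z, w].
In Python, from plant import observe, grab_frame, camera_model, job_done, grip_point_offset gives the robot as it stands.
- The arm moves only by the tool arm_command, never from a script. Its argument "targets" is text: rows parted by semicolons, each of 7 numbers parted by spaces: the turn, a rotation vector about the tool's x, y, z each as a share of pi rad, from -1 to 1, then the shift along the tool's x, y, z each as a share of 10 cm, from -1 to 1, then the opening, from 0 (shut) to 1 (fully open). A call has 1 to 12 rows; each row is the pose to reach, as a shift and turn from the pose commanded when the call began, along the tool's axes at that moment, turning the shorter way round; what a row does not reach only later rows make up. A row lasts 1/8 s, in which the tool goes at most 62.5 mm and 10.7 degrees, less where a joint would pass 70% of its speed; a pose out of reach is approached as far as the arm can. A call with a number of a shift or a turn outside -1 to 1 is refused whole. A call with a gripper value outside its range is refused whole. The fingers move at their own pace and stop on an object; "newtons" is the grip in N (left out, the last holds). Time passes only in rows, so rows that repeat a pose let the fingers close. It gives the time, the measured TCP pose, the force and the opening at its end, in the units of the state.
- observe(): the state, without advancing time (a new reading comes with each control period).
- grab_frame(name): name is "side" or "top"; returns the picture (420x560x3 uint8, blue, green, red); there is no depth.
- camera_model(name): a dict with "fov_y" (degrees; the focal length in pixels is half the picture's height over the tangent of half this angle, whatever the lens; pixels are square), "cx", "cy" (the principal point, pixels), "R" (3x3) and "t" (3): a world point X has camera coordinates R X + t. Camera axes: x right, y down, z forward; pixel columns grow to the right and rows downward; lengths in m; the calibration is good to about 2 mm. A picture is of the moment at which its call begins. camera_model takes no time and is no camera call.
- job_done(): hands the job in, once; it reports no verdict.
The state is a dict: "time": time; "joint_pos": joint angles; "joint_velocities": joint speeds; "joint_torque": joint torques, N m; "ee_pos": TCP position; "tool_rot": TCP orientation; "ft_force": force on the tool from outside, world axes, zero at the start; "moment": the same for the moment, N m; "finger_gap": finger opening in m.
Only numpy, scipy, OpenCV 4.12 (cv2) and the standard library are available. Lean on these libraries where they do the work, as an engineer would, in place of code of your own. Each camera call takes 0.05 s, during which the arm holds its last target. There are 200 camera calls.

## Working session

There is one attempt and no reset: what is moved stays moved. The work goes in short steps, Python scripts to look and compute and a tool call to move; the robot and the scene stay as the last step left them, time stands still between calls to the robot, and variables do not carry over. Pictures are saved under pics/ and viewed, about 8 in all and at most 12, crops included, and the job is handed in when it is done.

Besides the shell and the picture viewer there is one more tool, called after ">>>" as name(argument=value, ...) on one line, values as JSON. arm_command: Moves the arm, as the interface text tells. Its arguments: {"type":"object","properties":{"targets":{"type":"string"},"newtons":{"type":"number"}},"required":["targets"]}

```bash
ls; mkdir -p pics
cat > h.py <<'E'
import numpy as np, cv2
from plant import observe, grab_frame, camera_model, job_done, grip_point_offset
from scipy.spatial.transform import Rotation as Rn
def K(name):
    c=camera_model(name); f=210/np.tan(np.radians(c["fov_y"])/2); return c,f,np.array(c["R"]),np.array(c["t"])
def ray(name,u,v):
    c,f,R,t=K(name); d=R.T@np.array([(u-c["cx"])/f,(v-c["cy"])/f,1]); return -R.T@t, d/np.linalg.norm(d)
def onz(name,u,v,z):
    o,d=ray(name,u,v); return o+d*(z-o[2])/d[2]
def proj(name,X):
    c,f,R,t=K(name); p=R@np.array(X)+t; return np.array([c["cx"]+f*p[0]/p[2],c["cy"]+f*p[1]/p[2]])
def tri(p,q):
    (o1,d1),(o2,d2)=ray("side",*p),ray("top",*q)
    s=np.linalg.lstsq(np.c_[d1,-d2],o2-o1,rcond=None)[0]; a,b=o1+d1*s[0],o2+d2*s[1]
    return (a+b)/2,np.linalg.norm(a-b)
E
python3 - <<'E'
from h import *
for n in("side","top"):
    im=grab_frame(n); cv2.imwrite(f"pics/{n}0.png",im); c=K(n); print(n,c[0],-c[2].T@c[3])
    print(c[1])
a=cv2.imread("pics/side0.png");b=cv2.imread("pics/top0.png")
s=observe();print(s); print(grip_point_offset)
E
```

```text
pics
side {'fov_y': 47.24530508350604, 'cx': 274.2149030797824, 'cy': 202.0372826949009, 'R': array([[-0.99616131, -0.08711147,  0.00861648],
       [-0.0700691 ,  0.73451009, -0.67497056],
       [ 0.05246879, -0.6729833 , -0.73779435]]), 't': array([0.49311329, 0.0742087 , 1.46036164])} [0.41979671 0.97124779 1.12328635]
480.1534692757812
top {'fov_y': 53.945315101955735, 'cx': 284.82099003654156, 'cy': 202.65862692748377, 'R': array([[-0.00658172, -0.99997656,  0.00188525],
       [-0.98599992,  0.00617558, -0.16663139],
       [ 0.16661584, -0.00295558, -0.98601746]]), 't': array([0.06206219, 0.52334261, 1.17291972])} [0.32099724 0.06229545 1.24360762]
412.63489066459573
{'time': 0.1, 'joint_pos': array([-1.32821603,  0.5219326 , -0.03634045,  1.59994447,  0.02121214,
        1.02111092, -0.11278304]), 'joint_velocities': array([ 0.00029903, -0.00171968,  0.00060216, -0.00092563, -0.0003326 ,
        0.00130464, -0.00094787]), 'joint_torque': array([ 3.26332593e-03, -9.28482985e+01,  1.98402599e+00, -3.70530975e+01,
        1.82129745e-02,  5.26289266e-03,  4.71886074e-05]), 'ee_pos': array([0.19229257, 0.59454944, 0.40419899]), 'tool_rot': array([ 0.10977023,  0.69850775, -0.11048195,  0.69844911]), 'ft_force': array([0.37049694, 0.5600305 , 0.10821189]), 'moment': array([-0.02241427,  0.03024838, -0.00886429]), 'finger_gap': 0.08556789892428995}
0.1547
```

View pics/side0.png

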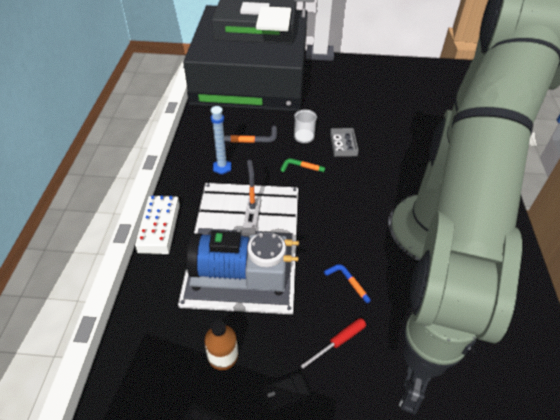

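View pics/top0.png

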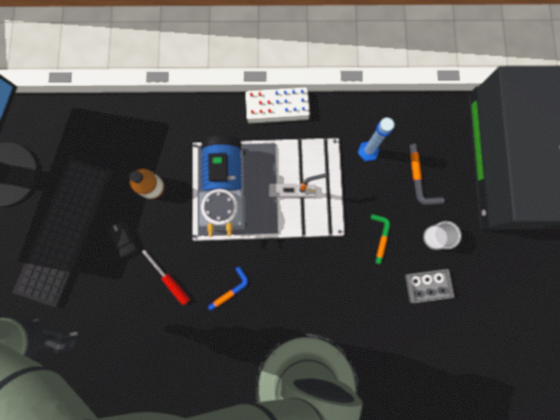

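Candidates (top view pixels): blue key at (230,290), green key at (380,238), a large dark key lying at (418,175) and a dark key standing in the clamp screw at (303,186). Blue and green are out. The standing key fits: it is the smaller dark one and it stands in the screw. I'll confirm in an enlarged crop.

Run:
```python
from h import *
a=cv2.imread("pics/side0.png");b=cv2.imread("pics/top0.png")
# side crop x 200-300,y 150-250 ; top crop x 255-355,y 140-240
A=cv2.resize(a[150:220,215:285],(400,400),interpolation=cv2.INTER_CUBIC)
B=cv2.resize(b[155:225,265:335],(400,400),interpolation=cv2.INTER_CUBIC)
cv2.imwrite("pics/crop1.png",np.hstack([A,B]))
for n,im,box in(("side",a,(215,150,285,220)),("top",b,(265,155,335,225))):
    h=cv2.cvtColor(im,cv2.COLOR_BGR2HSV); m=cv2.inRange(h,(5,140,120),(16,255,255)); x0,y0,x1,y1=box
    ys,xs=np.nonzero(m[y0:y1,x0:x1]); print(n,len(xs),xs.mean()+x0,ys.mean()+y0,xs.min()+x0,xs.max()+x0,ys.min()+y0,ys.max()+y0)
```

```text
side 69 251.56521739130434 194.768115942029 249 254 187 203
top 29 302.8620689655172 186.58620689655172 301 305 183 190
```

View pics/crop1.png

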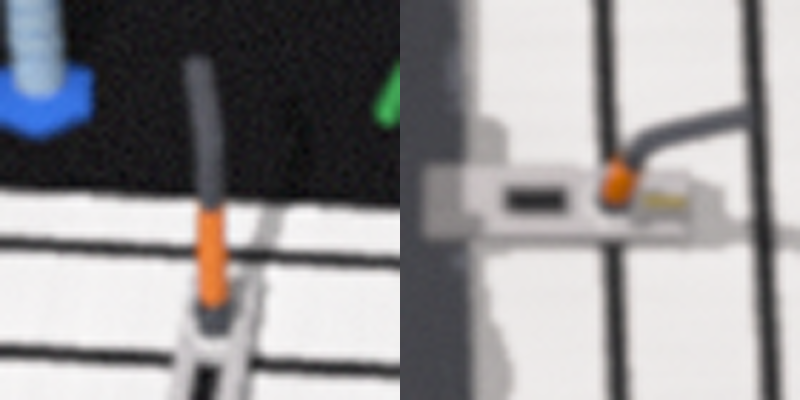

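The left (side) crop shows the dark standing key with its orange sleeve (sleeve at side pixel ≈(252,195), short end ≈(249,160)). In the right (top) crop the short arm points right to ≈(326,175), and the yellow strap mark is at ≈(312,190). That's the one.

Run:
```python
from h import *
print("sleeve mid",tri((251.6,194.8),(302.9,186.6)))
print("short end",tri((249.3,161),(326.0,175.3)))
print("sleeve top",onz("side",251.6,186.2,.128),onz("top",303.8,183.3,.128)) 
print("sleeve bot",onz("side",252.1,203.8,.067))
print("bend",onz("top",306,181.5,.179), onz("side",250.5,175,.179))
print("strap mark",onz("top",311.9,190.2,.041))
# strap edges: pixel in top: upper edge y, lower edge
b=cv2.imread("pics/top0.png"); 
print("strap edge",onz("top",310,184.5,.041),onz("top",310,197.3,.041),onz("top",285,184.5,.041),onz("top",285,197,.041))
h=cv2.cvtColor(b,cv2.COLOR_BGR2HSV); m=cv2.inRange(h,(20,60,90),(35,255,255))[180:200,300:325]; ys,xs=np.nonzero(m); print("yel",len(xs),xs.mean()+300,ys.mean()+180, onz("top",xs.mean()+300,ys.mean()+180,.041))
print("cyl foot",onz("top",369,152,.01),onz("side",222,168,.01),"cyl top",onz("top",387,125,.24),onz("side",216,112,.24))
s=observe();print(Rn.from_quat(s['tool_rot']).as_matrix().round(3))
print("other key",onz("top",418,175,.008),"beaker",onz("top",440,237,.03),"tray",onz("top",430,287,.02),"green",onz("top",380,238,0))
```

```text
sleeve mid (array([0.56209388, 0.00695134, 0.09076551]), np.float64(0.00031161874525223595))
short end (array([ 0.57450721, -0.05102167,  0.17210859]), np.float64(0.0015142789449976747))
sleeve top [0.56117657 0.00769906 0.128     ] [0.56344952 0.00613498 0.128     ]
sleeve bot [0.55968916 0.02105726 0.067     ]
bend [0.55718706 0.0028253  0.179     ] [0.56222606 0.01370726 0.179     ]
strap mark [ 0.56125093 -0.0220155   0.041     ]
strap edge [ 0.57858972 -0.0166593   0.041     ] [ 0.5398454  -0.01601025  0.041     ] [0.57904966 0.05779661 0.041     ] [0.54121077 0.0580484  0.041     ]
yel 12 310.5833333333333 189.58333333333334 [ 0.56314333 -0.0181346   0.041     ]
cyl foot [ 0.68695159 -0.20318555  0.01      ] [ 0.68690904 -0.18183137  0.01      ] cyl top [ 0.68970531 -0.20247975  0.24      ] [ 0.68868327 -0.18308969  0.24      ]
[[-0.     0.308  0.951]
 [-0.001  0.951 -0.308]
 [-1.    -0.001  0.   ]]
other key [ 0.61344007 -0.35130879  0.008     ] beaker [ 0.42069375 -0.39743538  0.03      ] tray [ 0.27630343 -0.36203565  0.02      ] green [ 0.42130723 -0.22761037  0.        ]
```

```bash
cat >> h.py <<'E'
L0=0.1547
def tool(dyaw,tilt):
    "tool x = down tilted by tilt deg towards azimuth dyaw deg; y horizontal at dyaw+90"
    a,t=np.radians([dyaw,tilt]); h=np.array([np.cos(a),np.sin(a),0]); x=np.sin(t)*h-np.cos(t)*np.array([0,0,1])
    y=np.array([-np.sin(a),np.cos(a),0]); return np.c_[x,y,np.cross(x,y)]
def now():
    s=observe(); R=Rn.from_quat(s['tool_rot']).as_matrix(); return s['ee_pos'],R
def row(T,R,G,Rt):
    "row numbers from pose T,R to grasp point G with Rt"
    rv=Rn.from_matrix(R.T@Rt).as_rotvec()/np.pi; Tt=np.array(G)-L0*Rt[:,0]
    return np.r_[rv,R.T@(Tt-T)/0.1].round(3),Tt
E
python3 - <<'E'
from h import *
T,R=now()
Rt=tool(-76,0); print(Rt.round(2))
Gs=[(.27,.50,.25),(.36,.42,.26),(.42,.32,.27),(.48,.23,.28),(.53,.14,.28),(.555,.07,.28)]
for i,G in enumerate(Gs):
    r,T2=row(T,R,G,Rt if i==0 else R); print(r,T2.round(3)); T=T2
    R=Rt if i==0 else R
r,T2=row(T,R,(.543,.07,.225),tool(-76,45)); print(r,T2)
E
```

```text
[[ 0.    0.97  0.24]
 [-0.    0.24 -0.97]
 [-1.    0.    0.  ]]
[ 0.323  0.     0.    -0.004 -0.661  1.03 ] [0.27  0.5   0.405]
[ 0.     0.     0.    -0.1    0.68   0.994] [0.36  0.42  0.415]
[ 0.     0.     0.    -0.1    0.34   1.115] [0.42  0.32  0.425]
[ 0.     0.     0.    -0.1    0.364  1.018] [0.48  0.23  0.435]
[0.    0.    0.    0.    0.267 0.994] [0.53  0.14  0.435]
[0.    0.    0.    0.    0.073 0.74 ] [0.555 0.07  0.435]
[ 0.    -0.25  -0.     1.003 -0.116 -1.123] [0.5165363  0.17614009 0.33438942]
```

>>> arm_command(targets="0.323 0 0 0 -0.64 1 1; 0.323 0 0 0 -0.64 1 1; 0.323 0 0 0 -0.64 1 1; 0.323 0 0 0 -0.64 1 1; 0.323 0 0 0 -0.64 1 1; 0.323 0 0 0 -0.64 1 1; 0.323 0 0 0 -0.64 1 1")

```text
time: 0.98
ee_pos: [0.2676, 0.503, 0.4044]
tool_rot: [0.435, 0.557, -0.436, 0.557]
ft_force: [0.3, 0.4, 0.1]
finger_gap: 0.085
```

>>> arm_command(targets="0 0 0 -0.1 0.68 1 1; 0 0 0 -0.1 0.68 1 1; 0 0 0 -0.1 0.68 1 1")

```text
time: 1.35
ee_pos: [0.3612, 0.419, 0.4152]
tool_rot: [0.437, 0.556, -0.437, 0.557]
ft_force: [-0.5, 0.2, -0.0]
finger_gap: 0.0854
```

>>> arm_command(targets="0 0 0 -0.1 0.35 1 1; 0 0 0 -0.1 0.35 1 1; 0 0 0 -0.1 0.35 1 1")

```text
time: 1.72
ee_pos: [0.4174, 0.3314, 0.4251]
tool_rot: [0.436, 0.556, -0.436, 0.557]
ft_force: [-0.2, 0.9, 0.1]
finger_gap: 0.0854
```

>>> arm_command(targets="0 0 0 -0.1 0.4 1 1; 0 0 0 -0.1 0.4 1 1; 0 0 0 -0.1 0.4 1 1")

```text
time: 2.1
ee_pos: [0.48, 0.2445, 0.4349]
tool_rot: [0.436, 0.556, -0.436, 0.557]
ft_force: [-0.4, 1.2, -0.3]
finger_gap: 0.0853
```

>>> arm_command(targets="0 0 0 0 0.3 1 1; 0 0 0 0 0.3 1 1; 0 0 0 0 0.3 1 1; 0 0 0 0 0.3 1 1")

```text
time: 2.6
ee_pos: [0.5315, 0.1582, 0.4343]
tool_rot: [0.435, 0.558, -0.435, 0.557]
ft_force: [0.3, 0.5, -0.1]
finger_gap: 0.0854
```

>>> arm_command(targets="0 -0.25 0 0.3 -0.1 -0.2 1; 0 -0.25 0 0.5 -0.1 -0.2 1; 0 -0.25 0 0.8 -0.1 -0.2 1; 0 -0.25 0 1 -0.1 -0.2 1; 0 -0.25 0 1 -0.1 -0.2 1; 0 -0.25 0 1 -0.1 -0.2 1; 0 -0.25 0 1 -0.1 -0.2 1")

```text
time: 3.48
ee_pos: [0.5178, 0.1731, 0.3358]
tool_rot: [0.238, 0.302, -0.569, 0.727]
ft_force: [0.9, -0.9, 0.4]
finger_gap: 0.0856
```

Run:
```python
from h import *
a=grab_frame("side");b=grab_frame("top");cv2.imwrite("pics/s1.png",a);cv2.imwrite("pics/t1.png",b)
A=cv2.resize(a[110:250,180:320],(600,600),interpolation=cv2.INTER_CUBIC)[:,100:500]
B=cv2.resize(b[115:255,235:375],(600,600),interpolation=cv2.INTER_CUBIC)[:,100:500]
cv2.imwrite("pics/c2.png",np.hstack([A,B]))
T,R=now(); print("grasp pt",T+L0*R[:,0],R.round(3),observe()['joint_pos'].round(2))
for G in [(.562,.0,.153)]: print(row(T,R,G,tool(-76,45)))
```

```text
grasp pt [0.54405979 0.06699772 0.22591988] [[ 0.17   0.971  0.169]
 [-0.684  0.24  -0.689]
 [-0.709  0.001  0.705]] [-1.06  0.68  0.64  1.88  0.46  0.95 -0.57]
(array([-1.000e-03, -1.000e-03,  0.000e+00,  1.006e+00,  1.200e-02,
       -2.700e-02]), array([0.5355363 , 0.10614009, 0.26238942]))
```

View pics/c2.png

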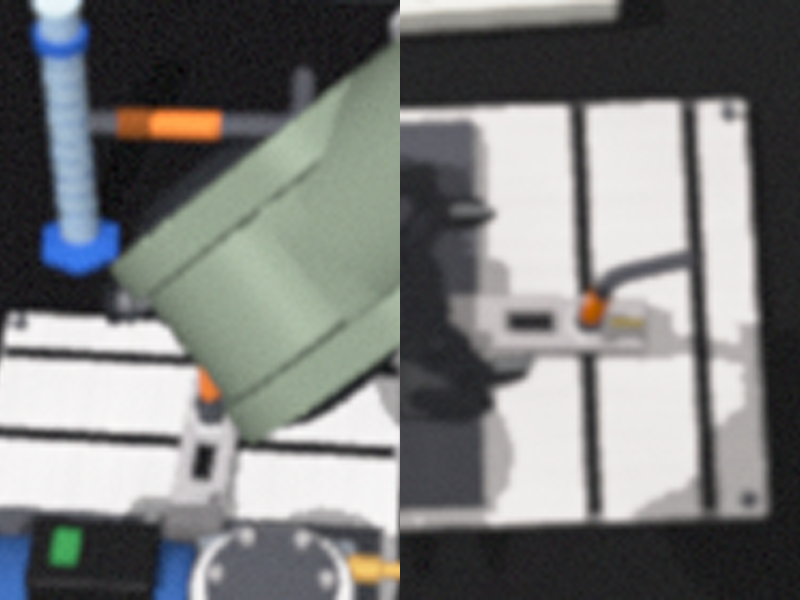

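The side crop shows the arm's wrist partly hiding the key. In the top crop the open jaws (tips ≈(279,164) and (287,201)) straddle the line to the key. Next I advance along the tool axis and grip.

>>> arm_command(targets="0 0 0 0.4 0 0 1; 0 0 0 0.7 0 0 1; 0 0 0 0.98 0 -0.02 1; 0 0 0 0.98 0 -0.02 1; 0 0 0 0.98 0 -0.02 1")

```text
time: 4.2
ee_pos: [0.5341, 0.1079, 0.2648]
tool_rot: [0.237, 0.301, -0.569, 0.728]
ft_force: [-0.3, 0.3, 0.6]
finger_gap: 0.0856
```

>>> arm_command(targets="0 0 0 0 0 0 0.3; 0 0 0 0 0 0 0.3; 0 0 0 0 0 0 0.3; 0 0 0 0 0 0 0; 0 0 0 0 0 0 0; 0 0 0 0 0 0 0; 0 0 0 0 0 0 0; 0 0 0 0 0 0 0", newtons=30)

```text
time: 5.2
ee_pos: [0.5342, 0.1077, 0.2641]
tool_rot: [0.236, 0.301, -0.569, 0.728]
ft_force: [4.8, 1.1, 0.6]
finger_gap: 0.0115
```

>>> arm_command(targets="0 0 0 0 0 0 0; 0 0 0 0 0 0 0; 0 0 0 0 0 0 0", newtons=80)

```text
time: 5.58
ee_pos: [0.5344, 0.1079, 0.2642]
tool_rot: [0.236, 0.301, -0.569, 0.728]
ft_force: [6.1, 1.8, 1.9]
finger_gap: 0.0107
```

Run:
```python
from h import *
T,R=now(); s=observe(); print("grasp pt",T+L0*R[:,0],R.round(3),s['ft_force'],s['moment'],s['joint_pos'].round(2))
b=grab_frame("top");cv2.imwrite("pics/t2.png",b)
np.savez("grip.npz",T=T,R=R)
print("up",R.T@[0,0,1])
```

```text
grasp pt [0.56095571 0.00182888 0.15478863] [[ 0.172  0.97   0.17 ]
 [-0.686  0.242 -0.687]
 [-0.707  0.001  0.707]] [6.14428374 1.78474551 1.8662121 ] [ 0.91644655 -1.46444568  0.9482806 ] [-0.94  0.8   0.64  1.95  0.5   0.73 -0.6 ]
up [-0.70741858  0.00146207  0.70679334]
```

>>> arm_command(targets="0 0 0 -0.07 0 0.07 0; 0 0 0 -0.14 0 0.14 0; 0 0 0 -0.25 0 0.25 0; 0 0 0 -0.5 0 0.5 0; 0 0 0 -0.8 0 0.8 0; 0 0 0 -0.8 0 0.8 0; 0 0 0 -0.8 0 0.8 0")

```text
time: 6.5
ee_pos: [0.5335, 0.1075, 0.3769]
tool_rot: [0.236, 0.302, -0.569, 0.728]
ft_force: [-0.5, 0.3, -1.9]
finger_gap: 0.0099
```

Run:
```python
from h import *
a=grab_frame("side");b=grab_frame("top");cv2.imwrite("pics/s3.png",a);cv2.imwrite("pics/t3.png",b)
A=cv2.resize(a[100:240,180:320],(600,600),interpolation=cv2.INTER_CUBIC)[:,100:500]
B=cv2.resize(b[115:255,235:375],(600,600),interpolation=cv2.INTER_CUBIC)[:,100:500]
cv2.imwrite("pics/c3.png",np.hstack([A,B]))
T,R=now();s=observe(); print("grasp pt",T+L0*R[:,0],s['ft_force'],s['moment'],s['finger_gap'])
```

```text
grasp pt [0.5597477  0.00130357 0.26703333] [-0.15918125 -0.18606678 -1.88624494] [ 1.06940564  0.2677905  -0.01645423] 0.010104498581716406
```

View pics/c3.png

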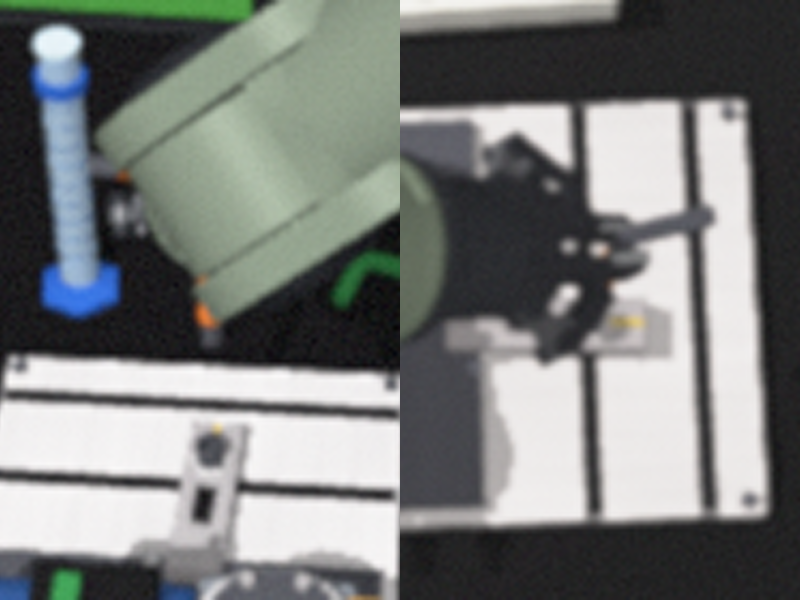

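The side crop shows the screw head free at ≈(252.6,203.8) px. The key is held, with its long end at ≈(253,179). In the top view its short end is at ≈(331,165).

Run:
```python
from h import *
T,R=now()
Ra=tool(-46,0);r,Ta=row(T,R,(.55,.0,.28),Ra);print(r)
Rb=tool(-16,-45);r,Tb=row(Ta,Ra,(.537,.012,.23),Rb);print(r,Tb)
print("screw",onz("side",252.56,203.8,.061))
a=cv2.imread("pics/s3.png"); g=cv2.cvtColor(a,cv2.COLOR_BGR2GRAY)[196:213,244:262]; print(g)
print("long end from side at z .16:",onz("side",252.8,179.5,.160)," short end top z.29:",onz("top",330.4,165.3,.288))
```

```text
[-0.158  0.244  0.066  0.354 -0.1    1.178]
[-0.158  0.244 -0.065  0.953  0.537  0.771] [ 0.64215186 -0.01815181  0.33938942]
screw [0.55911659 0.01552957 0.061     ]
[[227 227 227 227 225 221 212 213 211 206 200 200 201 203 198 199 196 199]
 [241 240 242 237 233 232 233 230 232 234 239 239 238 238 238 240 239 242]
 [242 241 242 235 219 214 222 218 220 228 235 236 230 229 228 225 225 233]
 [240 242 241 233 208 197 200 196 196 204 216 214 209 206 201 192 183 207]
 [241 242 241 232 213 193 182 170 165 170 179 182 192 194 196 181 161 182]
 [242 241 239 231 204 173 150 125 110 113 125 147 175 191 194 178 159 192]
 [242 241 236 221 186 137  99  83  80  80  94 117 145 174 194 179 161 206]
 [241 241 234 209 173 117  71  66  77  81  81  99 124 164 189 176 163 211]
 [242 241 233 204 170 113  69  74  80  81  78  94 126 162 182 169 166 212]
 [241 241 234 211 182 131  88  84  84  78  79 103 147 176 180 158 165 211]
 [241 239 227 216 201 148  98  86  87  76  81 125 174 189 179 153 170 216]
 [241 237 222 212 206 163 108  83  81  80  90 145 189 191 174 154 188 229]
 [242 235 216 206 208 188 147 115 109 112 122 161 193 189 177 159 203 238]
 [241 233 210 199 204 215 200 185 176 185 184 191 197 193 176 165 207 241]
 [229 221 204 200 202 212 224 220 214 218 215 204 197 190 169 162 203 239]
 [167 182 199 197 197 203 205 209 210 207 207 201 197 184 149 135 173 218]
 [ 87 141 191 197 192 180 178 183 192 197 197 202 196 177 130  94 107 143]]
long end from side at z .16: [0.55639793 0.01194657 0.16      ]  short end top z.29: [ 0.5721822  -0.04990045  0.288     ]
```

>>> arm_command(targets="-0.158 0.244 0.066 0.2 -0.1 0.9 0; -0.158 0.244 0.066 0.35 -0.1 0.98 0; -0.158 0.244 0.066 0.35 -0.1 0.98 0; -0.158 0.244 0.066 0.35 -0.1 0.98 0; -0.158 0.244 0.066 0.35 -0.1 0.98 0; -0.158 0.244 0.066 0.35 -0.1 0.98 0; -0.158 0.244 0.066 0.35 -0.1 0.98 0")

```text
time: 7.48
ee_pos: [0.5467, 0.0137, 0.4209]
tool_rot: [0.276, 0.65, -0.278, 0.651]
ft_force: [0.1, 0.1, -1.7]
finger_gap: 0.01
```

Run:
```python
from h import *
T,R=now();s=observe();print(R.round(2),T+L0*R[:,0],s['joint_pos'].round(2),s['finger_gap'])
print(row(T,R,(.537,.012,.23),tool(-16,-45)))
```

```text
[[ 0.    0.72  0.69]
 [-0.    0.69 -0.72]
 [-1.   -0.    0.  ]] [0.54694652 0.01317978 0.26623377] [-0.3   0.39  0.22  1.8  -0.1   0.97  0.73] 0.010008511314345296
(array([-0.159,  0.245, -0.065,  0.818,  0.469,  0.888]), array([ 0.64215186, -0.01815181,  0.33938942]))
```

>>> arm_command(targets="-0.159 0.245 -0.065 0.3 0.47 0.89 0; -0.159 0.245 -0.065 0.6 0.47 0.89 0; -0.159 0.245 -0.065 0.8 0.47 0.89 0; -0.159 0.245 -0.065 0.8 0.47 0.89 0; -0.159 0.245 -0.065 0.8 0.47 0.89 0; -0.159 0.245 -0.065 0.8 0.47 0.89 0; -0.159 0.245 -0.065 0.8 0.47 0.89 0")

```text
time: 8.35
ee_pos: [0.6426, -0.0167, 0.3416]
tool_rot: [0.128, 0.914, -0.053, 0.381]
ft_force: [-0.4, -0.6, -1.7]
finger_gap: 0.0101
```

Run:
```python
from h import *
a=grab_frame("side");b=grab_frame("top");cv2.imwrite("pics/s4.png",a);cv2.imwrite("pics/t4.png",b)
A=cv2.resize(a[120:220,200:300],(600,600),interpolation=cv2.INTER_CUBIC)[:,100:500]
B=cv2.resize(b[135:235,255:355],(600,600),interpolation=cv2.INTER_CUBIC)[:,100:500]
cv2.imwrite("pics/c4.png",np.hstack([A,B]))
T,R=now();s=observe(); print(R.round(3),"grasp pt",T+L0*R[:,0],s['ft_force'],s['joint_pos'].round(2))
G=T+L0*R[:,0]; print(proj("side",G),proj("top",G))
```

```text
[[-0.678  0.274  0.682]
 [ 0.195  0.962 -0.194]
 [-0.709  0.002 -0.705]] grasp pt [0.53763774 0.01311667 0.23258106] [ 0.66213809 -0.21371064 -2.02079794] [-0.03  0.83  0.02  1.31 -0.22  1.76  1.33]
[258.94596997 161.36309981] [303.13187759 184.50880511]
```

View pics/c4.png

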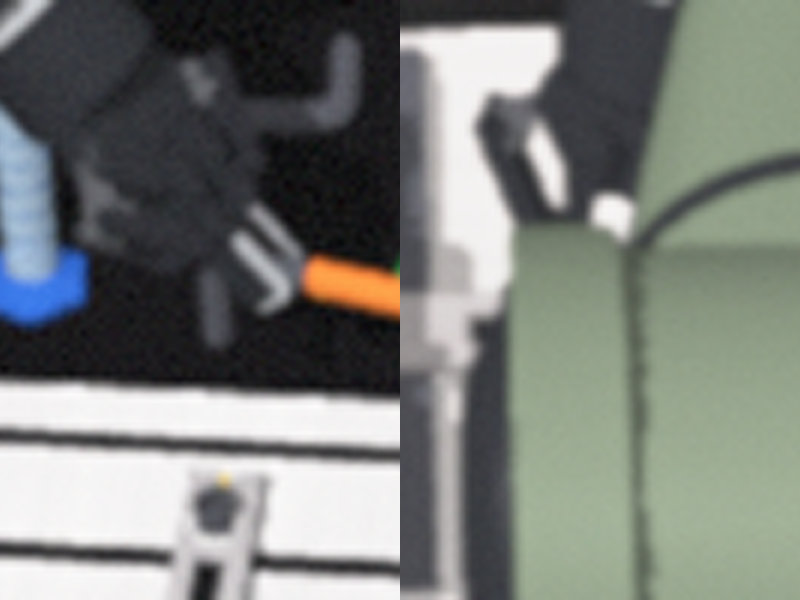

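The side crop shows the key flipped: short end at ≈(253,177) px, sleeve to the right from ≈(268,165), screw head at ≈(253,205). The arm blocks the top view. I'll fit the key's place in the hand from the points measured so far.

```bash
cat > fit.py <<'E'
from h import *
from scipy.optimize import least_squares
def orange(f,box):
    im=cv2.imread(f);h=cv2.cvtColor(im,cv2.COLOR_BGR2HSV);m=cv2.inRange(h,(5,140,110),(16,255,255));x0,y0,x1,y1=box
    ys,xs=np.nonzero(m[y0:y1,x0:x1]);p=np.c_[xs+x0,ys+y0].astype(float);c=p.mean(0);w,v=np.linalg.eigh(np.cov((p-c).T));d=v[:,1];s=(p-c)@d
    return c,d,s.min(),s.max(),len(p)
def key(prm,T,R):
    ph,ox,oz=prm  # key x dir in tool xz plane
    kx=np.cos(ph)*R[:,0]+np.sin(ph)*R[:,2]; ky=R[:,1]; kz=np.cross(kx,ky); O=T+(L0+ox)*R[:,0]+oz*R[:,2]
    return O,kx,kz
PT=dict(se=lambda O,x,z:O+.051*x, le=lambda O,x,z:O-.131*z, sm=lambda O,x,z:O-.081*z)
E
python3 - <<'E'
from fit import *
c,d,a,b,n=orange("pics/s4.png",(245,150,310,200)); print("sleeve now",c,d,a,b,n)
T4,R4=now()
T3=np.array([0.5335,.1075,.3769])
g=np.load("grip.npz"); T2,R2=g['T'],g['R']; R3=R2
# lifted pose3 grasp pt .55975,.0013,.26703
T3=np.array([.5597477,.00130357,.26703333])-L0*R3[:,0]
obs=[("side","se",(253.0,176.7),T4,R4),("side","sm",c,T4,R4),("side","le",(252.8,178.9),T3,R3),("top","se",(330.2,165.3),T3,R3)]
def res(p): return np.concatenate([proj(n,PT[k](*key(p,T,R)))-np.array(px) for n,k,px,T,R in obs])
best=None
for ph in(-.785,.785,2.36,-2.36):
    s=least_squares(res,(ph,-.02,.0),loss="soft_l1")
    if best is None or s.cost<best.cost: best=s
print(best.x,best.cost,res(best.x).round(2).reshape(-1,2).tolist())
for T,R in((T2,R2),(T3,R3),(T4,R4)):
    O,x,z=key(best.x,T,R);print("O",O.round(4),"x",x.round(3),"se",(O+.051*x).round(4),"le",(O-.131*z).round(4),"-z",(-z).round(3))
np.save("prm.npy",best.x)
print(proj("side",(.56,.006,.061)),proj("side",(.56,.006,.044)),proj("side",(.56,.012,.061)),proj("side",(.56,.012,.044)))
E
```

```text
sleeve now [284.99512195 166.97073171] [-0.99755232  0.06992397] -24.2237711913097 18.02304624303393 205
[ 0.76330457 -0.00850981  0.01253746] 5.751505176455374 [[1.63, -2.45], [-3.31, 0.85], [-0.7, 0.18], [0.3, 0.54]]
O [ 0.5616 -0.0009  0.1697] x [ 0.242 -0.97  -0.023] se [ 0.5739 -0.0504  0.1685] le [0.5611 0.002  0.0387] -z [-0.004  0.022 -1.   ]
O [ 0.5604 -0.0015  0.2819] x [ 0.242 -0.97  -0.023] se [ 0.5727 -0.0509  0.2808] le [0.5599 0.0014 0.1509] -z [-0.004  0.022 -1.   ]
O [0.552  0.009  0.2298] x [-0.018  0.007 -1.   ] se [0.551  0.0094 0.1788] le [0.426  0.045  0.2323] -z [-0.961  0.274  0.019]
[252.64046817 201.43866846] [252.77827335 205.23502437] [252.40514737 202.90988919] [252.54537316 206.70408979]
```

```bash
cat > fit2.py <<'E'
from fit import *
im=cv2.imread("pics/s4.png");h=cv2.cvtColor(im,cv2.COLOR_BGR2HSV);m=cv2.inRange(h,(5,140,110),(16,255,255))
n,l,st,ce=cv2.connectedComponentsWithStats(m)
for i in range(1,n):
    if st[i,4]>20: print(st[i],ce[i])
E
python3 fit2.py
python3 - <<'E'
from fit import *
a=cv2.imread("pics/s4.png")
cv2.imwrite("pics/c5.png",cv2.resize(a[130:230,230:340],(770,700),interpolation=cv2.INTER_CUBIC)[:600])
E
```

```text
[301 161  18  10 105] [309.48571429 165.46666667]
[267 163  23  11 152] [277.92763158 167.86184211]
[348 277  18  20 145] [356.77241379 286.33103448]
[205 330  31  26 563] [220.1687389  343.01243339]
```

View pics/c5.png

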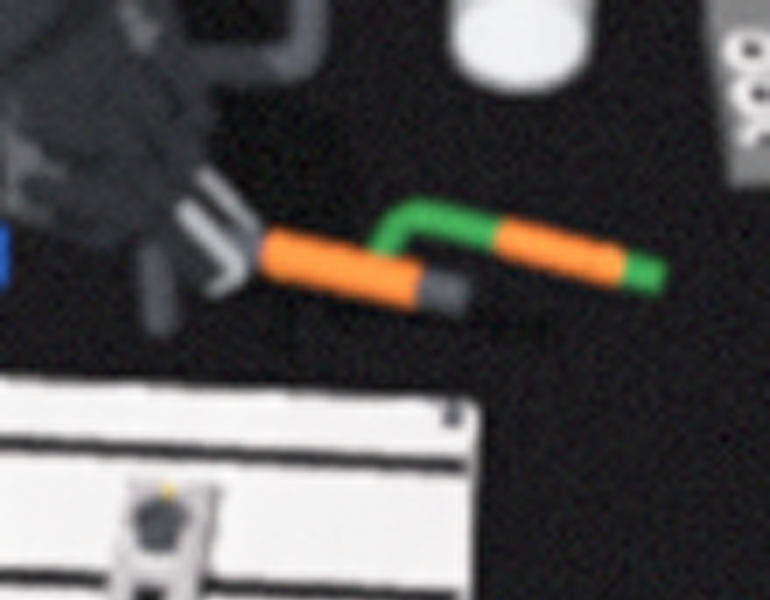

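The key hangs free in the side view: long end at (296.9,172), sleeve middle at (277.9,167.9), short end at (253,177). Refit with the corrected sleeve point.

```bash
cat > fit3.py <<'E'
from fit import *
g=np.load("grip.npz"); T2,R2=g['T'],g['R']; R3=R2
T4,R4=now()
T3=np.array([.5597477,.00130357,.26703333])-L0*R3[:,0]
obs=[("side","se",(253.0,176.6),T4,R4),("side","sm",(277.9,167.9),T4,R4),("side","le",(296.5,171.8),T4,R4),("side","le",(252.8,178.7),T3,R3),("top","se",(330.2,165.3),T3,R3)]
def res(p,cal=True):
    r=[]
    for n,k,px,T,R in obs:
        r.append(proj(n,PT[k](*key(p[:3],T,R)))-np.array(px)+(np.array(p[3:5]) if n=="side" else 0))
    return np.concatenate(r+[np.array(p[3:5])*.7])
s=least_squares(res,(.78,-.01,.01,0,0))
print(s.x.round(4),s.cost,res(s.x).round(2)[:10].reshape(-1,2).tolist())
for T,R in((T2,R2),(T4,R4)):
    O,x,z=key(s.x[:3],T,R);print("O",O.round(4),"x",x.round(3),"se",(O+.051*x).round(4),"le",(O-.131*z).round(4),"-z",(-z).round(3))
np.save("prm.npy",s.x[:3])
px=np.array([252.7,204.5])+0
print("screw from side w/ bias",onz("side",*(px+s.x[3:5]),.053))
E
python3 fit3.py
```

```text
[ 0.7219 -0.0142  0.0199  0.2851  1.5136] 2.6049779131282547 [[-0.41, -1.21], [0.82, -0.04], [-0.24, -0.06], [-0.31, 0.57], [1.07, -0.33]]
O [ 0.5619 -0.0021  0.1789] x [ 0.241 -0.968 -0.064] se [ 0.5742 -0.0515  0.1757] le [0.5601 0.0061 0.0482] -z [-0.014  0.062 -0.998]
O [0.5609 0.0065 0.2286] x [-0.058  0.018 -0.998] se [0.5579 0.0074 0.1777] le [0.4351 0.0424 0.2365] -z [-0.96   0.274  0.06 ]
screw from side w/ bias [0.55784591 0.01711267 0.053     ]
```

```bash
cat > goto.py <<'E'
from fit import *
import sys
def rowse(S,tilt,yaw=-16):
    T,R=now();p=np.load("prm.npy");Rt=tool(yaw,tilt);O,x,z=key(p,np.zeros(3),Rt);Tt=np.array(S)-(O+.051*x)
    return np.r_[Rn.from_matrix(R.T@Rt).as_rotvec()/np.pi,R.T@(Tt-T)/.1].round(3),Tt,x,-z
def state():
    T,R=now();s=observe();O,x,z=key(np.load("prm.npy"),T,R)
    print("t",s['time'],"se",(O+.051*x).round(4),"x",x.round(3),"-z",(-z).round(3),"f",s['ft_force'].round(1),"m",s['moment'].round(2),"gap",s['finger_gap'].round(4));
    print("world x,y,z in tool:",R.T.round(3).tolist())
if __name__=="__main__":
    state(); a=[float(v) for v in sys.argv[1:]]
    if a: print(*rowse(a[:3],*a[3:]))
E
python3 goto.py .5598 .006 .069 -41.5
```

```text
Traceback (most recent call last):
  File "goto.py", line 11, in <module>
    state(); a=[float(v) for v in sys.argv[1:]]
    ~~~~~^^
  File "goto.py", line 8, in state
    print("t",s['time'],"se",(O+.051*x).round(4),"x",x.round(3),"-z",(-z).round(3),"f",s['ft_force'].round(1),"m",s['moment'].round(2),"gap",s['finger_gap'].round(4));
                                                                                                                                             ^^^^^^^^^^^^^^^^^^^^^
AttributeError: 'float' object has no attribute 'round'
```

```bash
sed -i "s/s\['finger_gap'\].round(4)/round(s['finger_gap'],4)/" goto.py; python3 goto.py .5598 .006 .069 -41.5
```

```text
t 8.45 se [0.5579 0.0074 0.1777] x [-0.058  0.018 -0.998] -z [-0.96   0.274  0.06 ] f [ 0.7 -0.2 -2. ] m [-0.33 -1.05  0.  ] gap 0.0101
world x,y,z in tool: [[-0.678, 0.195, -0.709], [0.274, 0.962, 0.002], [0.682, -0.194, -0.705]]
[ 0.001 -0.018 -0.     0.79  -0.009  0.679] [ 0.6350682  -0.01558281  0.23841184] [-2.28565742e-03  6.55401720e-04 -9.99997173e-01] [-0.96125898  0.27563658  0.00237777]
```

>>> arm_command(targets="0 -0.018 0 0.3 -0.01 0.25 0; 0 -0.018 0 0.6 -0.01 0.5 0; 0 -0.018 0 0.79 -0.01 0.68 0; 0 -0.018 0 0.79 -0.01 0.68 0; 0 -0.018 0 0.79 -0.01 0.68 0; 0 -0.018 0 0.79 -0.01 0.68 0")

```text
time: 9.2
ee_pos: [0.6352, -0.016, 0.2393]
tool_rot: [0.127, 0.903, -0.055, 0.406]
ft_force: [-0.0, -0.5, -1.9]
finger_gap: 0.0101
```

```bash
python3 goto.py .5598 .006 .062 -41.5
python3 - <<'E'
from h import *
a=grab_frame("side");b=grab_frame("top");cv2.imwrite("pics/s6.png",a);cv2.imwrite("pics/t6.png",b)
A=cv2.resize(a[165:225,220:280],(600,600),interpolation=cv2.INTER_CUBIC)[:,100:500]
B=cv2.resize(b[135:235,255:355],(600,600),interpolation=cv2.INTER_CUBIC)[:,100:500]
cv2.imwrite("pics/c6.png",np.hstack([A,B]))
print(proj("side",(.5598,.006,.069)),proj("side",(.5598,.006,.061)))
E
```

```text
t 9.2 se [0.5596 0.0063 0.0702] x [-0.004  0.005 -1.   ] -z [-0.962  0.274  0.005] f [-0.  -0.5 -1.9] m [-0.31 -0.97 -0.04] gap 0.0101
world x,y,z in tool: [[-0.639, 0.185, -0.747], [0.274, 0.962, 0.004], [0.719, -0.202, -0.665]]
[ 0.001 -0.001 -0.001  0.061  0.003  0.051] [ 0.6350682  -0.01558281  0.23141184] [-2.28565742e-03  6.55401720e-04 -9.99997173e-01] [-0.96125898  0.27563658  0.00237777]
[252.64130004 199.63385378] [252.70671118 201.44333462]
```

View pics/c6.png

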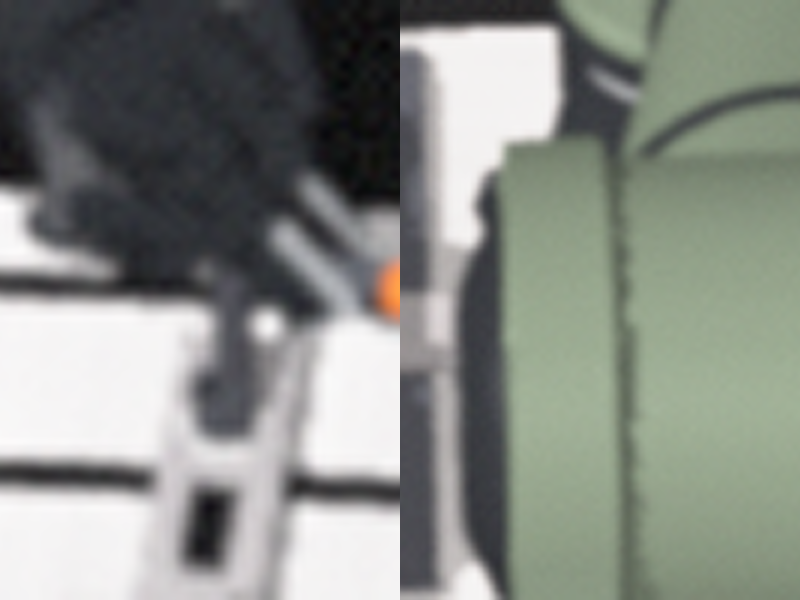

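The side crop shows the short arm right above the screw head, slightly right of its centre (≈253.4 against ≈252.5). I'll check by intensity profile.

Run:
```python
from h import *
for f in("s6","s3"):
    g=cv2.cvtColor(cv2.imread(f"pics/{f}.png"),cv2.COLOR_BGR2GRAY).astype(float)
    for r in range(195,209):
        x=np.arange(246,259); w=np.clip(190-g[r,246:259],0,None); 
        print(f,r,g[r,246:259].astype(int), ((w*x).sum()/max(w.sum(),1)).round(2), (w.sum()/110).round(1))
```

```text
s6 195 [163 167 168 156 129 100  86  79  71  91 108  98  67] 253.51 9.0
s6 196 [232 233 231 226 195 139  94  79  96 150 197 181 110] 253.86 4.4
s6 197 [245 242 237 234 219 155  98  81 112 183 236 225 150] 253.36 3.3
s6 198 [245 239 222 220 204 144  95  83  99 160 214 201 160] 253.29 3.6
s6 199 [244 237 214 202 183 138  94  79  83 119 153 157 153] 253.83 5.0
s6 200 [244 237 221 196 177 133  94  80  81 102 128 137 159] 253.95 5.6
s6 201 [243 232 212 178 147 118  89  80  78 103 126 140 163] 253.58 6.2
s6 202 [240 223 193 143 104  89  83  80  80  97 126 149 178] 252.94 7.0
s6 203 [237 215 178 119  72  68  82  82  84 101 126 160 193] 252.45 7.5
s6 204 [237 211 175 114  74  77  82  87  83  99 129 167 186] 252.42 7.4
s6 205 [237 216 188 136  91  84  87  87  81 108 151 177 187] 252.47 6.5
s6 206 [232 223 208 152  96  89  84  85  86 130 183 194 182] 252.27 5.7
s6 207 [226 220 217 167 105  85  82  82  92 148 194 199 178] 252.27 5.3
s6 208 [221 215 214 192 149 120 113 115 128 167 199 197 183] 252.45 3.2
s3 195 [157 161 162 149 135 131 131 121 107 105 100 103 105] 253.31 7.3
s3 196 [227 227 225 
[... 201 characters left out ...]
3 208 197 200 196 196 204 216 214 209 206 201] 0.0 0.0
s3 200 [241 232 213 193 182 170 165 170 179 182 192 194 196] 252.33 0.8
s3 201 [239 231 204 173 150 125 110 113 125 147 175 191 194] 252.5 3.7
s3 202 [236 221 186 137  99  83  80  80  94 117 145 174 194] 252.45 6.4
s3 203 [234 209 173 117  71  66  77  81  81  99 124 164 189] 252.41 7.7
s3 204 [233 204 170 113  69  74  80  81  78  94 126 162 182] 252.46 7.8
s3 205 [234 211 182 131  88  84  84  78  79 103 147 176 180] 252.5 6.9
s3 206 [227 216 201 148  98  86  87  76  81 125 174 189 179] 252.38 6.0
s3 207 [222 212 206 163 108  83  81  80  90 145 189 191 174] 252.32 5.4
s3 208 [216 206 208 188 147 115 109 112 122 161 193 189 177] 252.56 3.5
```

>>> arm_command(targets="0 0 0 -0.008 0.003 0.009 0; 0 0 0 0.03 0.003 0.043 0; 0 0 0 0.05 0.003 0.06 0; 0 0 0 0.06 0.003 0.069 0; 0 0 0 0.067 0.003 0.076 0; 0 0 0 0.067 0.003 0.076 0")

```text
time: 10.05
ee_pos: [0.6359, -0.0158, 0.229]
tool_rot: [0.127, 0.904, -0.054, 0.404]
ft_force: [-4.2, 0.3, 18.3]
finger_gap: 0.0099
```

```bash
python3 goto.py .561 .006 .056 -41.5
```

```text
t 10.05 se [0.5597 0.0066 0.0601] x [-0.008  0.007 -1.   ] -z [-0.962  0.273  0.009] f [-4.2  0.3 18.3] m [0.42 2.04 0.1 ] gap 0.0099
world x,y,z in tool: [[-0.642, 0.186, -0.744], [0.273, 0.962, 0.004], [0.717, -0.201, -0.668]]
[ 0.001 -0.002 -0.001  0.025  0.003  0.026] [ 0.6362682  -0.01558281  0.22541184] [-2.28565742e-03  6.55401720e-04 -9.99997173e-01] [-0.96125898  0.27563658  0.00237777]
```

>>> arm_command(targets="0 0 0 0.005 -0.002 -0.005 0; 0 0 0 0.01 -0.004 -0.011 0; 0 0 0 0.017 -0.004 -0.004 0; 0 0 0 0.017 -0.004 -0.004 0")

```text
time: 10.55
ee_pos: [0.6348, -0.0158, 0.2286]
tool_rot: [0.127, 0.904, -0.054, 0.405]
ft_force: [-0.2, -0.1, 23.8]
finger_gap: 0.0102
```

```bash
python3 goto.py
```

```text
t 10.55 se [0.5588 0.0066 0.0596] x [-0.006  0.007 -1.   ] -z [-0.962  0.273  0.008] f [-0.2 -0.1 23.8] m [0.52 2.05 0.05] gap 0.0102
world x,y,z in tool: [[-0.64, 0.186, -0.745], [0.273, 0.962, 0.005], [0.718, -0.201, -0.667]]
```

>>> arm_command(targets="0 0 0 0.003 0.014 -0.003 0; 0 0 0 0.003 0.014 -0.003 0")

```text
time: 10.8
ee_pos: [0.6348, -0.0148, 0.2285]
tool_rot: [0.127, 0.904, -0.055, 0.405]
ft_force: [-0.2, -2.7, 23.6]
finger_gap: 0.01
```

>>> arm_command(targets="0 0 0 0.003 0.014 -0.003 0; 0 0 0 0.003 0.014 -0.003 0")

```text
time: 11.05
ee_pos: [0.6347, -0.0135, 0.2282]
tool_rot: [0.127, 0.904, -0.055, 0.405]
ft_force: [0.1, -3.6, 20.4]
finger_gap: 0.0102
```

>>> arm_command(targets="0 0 0 -0.006 -0.03 0.006 0; 0 0 0 -0.008 -0.043 0.009 0; 0 0 0 -0.008 -0.043 0.009 0")

```text
time: 11.42
ee_pos: [0.6346, -0.0164, 0.2282]
tool_rot: [0.127, 0.904, -0.053, 0.404]
ft_force: [-2.3, 5.7, 21.8]
finger_gap: 0.01
```

>>> arm_command(targets="0 0 0 -0.003 -0.014 0.003 0; 0 0 0 -0.003 -0.014 0.003 0")

```text
time: 11.68
ee_pos: [0.6346, -0.0174, 0.2283]
tool_rot: [0.127, 0.904, -0.053, 0.404]
ft_force: [-1.5, 9.1, 21.2]
finger_gap: 0.0104
```

```bash
cat > yaw.py <<'E'
from goto import *
def dyaw(a,off=(0,0,0),dt=0):
    T,R=now();O,x,z=key(np.load("prm.npy"),T,R);S=O+.051*x
    Q=Rn.from_rotvec([0,0,np.radians(a)])*Rn.from_rotvec(R[:,1]*np.radians(dt));Rt=Q.as_matrix()@R;Tt=S+Q.apply(T-S)+np.array(off)
    return np.r_[Rn.from_matrix(R.T@Rt).as_rotvec()/np.pi,R.T@(Tt-T)/.1].round(4)
if __name__=="__main__":
    state()
    for a in(2,4,-4): print(a,dyaw(a,(0,.0018,0)),"same y",dyaw(a))
E
python3 yaw.py
```

```text
t 11.675 se [0.5585 0.0055 0.0594] x [-0.007  0.01  -1.   ] -z [-0.962  0.273  0.009] f [-1.5  9.1 21.2] m [ 2.27  2.02 -0.91] gap 0.0104
world x,y,z in tool: [[-0.641, 0.187, -0.744], [0.273, 0.962, 0.007], [0.717, -0.198, -0.668]]
2 [-0.0083  0.0001 -0.0074  0.0036  0.0451 -0.0035] same y [-0.0083  0.0001 -0.0074  0.0002  0.0277  0.0001]
4 [-0.0165  0.0002 -0.0148  0.0044  0.0728 -0.0041] same y [-0.0165  0.0002 -0.0148  0.001   0.0555 -0.0005]
-4 [ 0.0165 -0.0002  0.0148  0.0049 -0.0381 -0.0059] same y [ 0.0165 -0.0002  0.0148  0.0016 -0.0554 -0.0023]
```

>>> arm_command(targets="0 0 0 0.003 0.017 -0.003 0; -0.0083 0 -0.0074 0.004 0.045 -0.004 0; -0.0165 0 -0.0148 0.004 0.073 -0.004 0; -0.0165 0 -0.0148 0.004 0.073 -0.004 0")

```text
time: 12.18
ee_pos: [0.6361, -0.0106, 0.2282]
tool_rot: [0.095, 0.908, -0.039, 0.406]
ft_force: [-2.1, 3.4, 21.6]
finger_gap: 0.0103
```

>>> arm_command(targets="0.0083 0 0.0074 0 -0.028 0 0; 0.0165 0 0.0148 0 -0.055 0 0; 0.025 0 0.0222 0.001 -0.083 0.001 0; 0.033 0 0.0296 0.001 -0.111 0.001 0; 0.033 0 0.0296 0.001 -0.111 0.001 0")

```text
time: 12.8
ee_pos: [0.6337, -0.0219, 0.228]
tool_rot: [0.159, 0.899, -0.068, 0.402]
ft_force: [-2.7, 5.6, 20.5]
finger_gap: 0.0102
```

```bash
python3 yaw.py
```

```text
t 12.8 se [0.5592 0.0062 0.0592] x [-0.007  0.009 -1.   ] -z [-0.94  0.34  0.01] f [-2.7  5.6 20.5] m [ 1.69  1.86 -0.45] gap 0.0102
world x,y,z in tool: [[-0.627, 0.232, -0.744], [0.34, 0.94, 0.006], [0.701, -0.249, -0.668]]
2 [-0.0083  0.0001 -0.0074  0.0044  0.0447 -0.0045] same y [-0.0083  0.0001 -0.0074  0.0002  0.0278  0.    ]
4 [-0.0165  0.0001 -0.0148  0.0052  0.0724 -0.0052] same y [-0.0165  0.0001 -0.0148  0.0011  0.0555 -0.0007]
-4 [ 0.0165 -0.0001  0.0148  0.0057 -0.0385 -0.0067] same y [ 0.0165 -0.0001  0.0148  0.0015 -0.0555 -0.0022]
```

>>> arm_command(targets="0 0 0 -0.03 0 -0.027 0; -0.0165 0 -0.0148 -0.07 0.055 -0.063 0; -0.0165 0 -0.0148 -0.07 0.055 -0.063 0; -0.0165 0 -0.0148 -0.07 0.055 -0.063 0")

```text
time: 13.3
ee_pos: [0.6354, -0.0177, 0.2356]
tool_rot: [0.127, 0.904, -0.055, 0.404]
ft_force: [0.0, -0.6, -2.0]
finger_gap: 0.0106
```

Run:
```python
from goto import *
state()
a=grab_frame("side");cv2.imwrite("pics/s7.png",a)
A=cv2.resize(a[170:220,235:305],(770,550),interpolation=cv2.INTER_CUBIC)
cv2.imwrite("pics/c7.png",A)
T,R=now();O,x,z=key(np.load("prm.npy"),T,R)
for n,X in(("O",O),("se",O+.051*x),("sm",O-.081*z),("le",O-.131*z)): print(n,proj("side",X))
h=cv2.cvtColor(a,cv2.COLOR_BGR2HSV);m=cv2.inRange(h,(5,140,110),(16,255,255));n,l,st,ce=cv2.connectedComponentsWithStats(m)
for i in range(1,n):
    if st[i,4]>20: print(st[i],ce[i])
```

```text
t 13.3 se [0.5594 0.0046 0.0667] x [-0.007  0.005 -1.   ] -z [-0.961  0.275  0.008] f [ 0.  -0.6 -2. ] m [-0.34 -1.01 -0.06] gap 0.0106
world x,y,z in tool: [[-0.64, 0.186, -0.745], [0.275, 0.961, 0.003], [0.717, -0.203, -0.667]]
O [252.33699879 187.85861878]
se [252.86713573 199.80186128]
sm [278.33582656 195.09358522]
le [294.75543541 199.66284196]
[182  45   7   8  21] [184.9047619   47.47619048]
[235 136  20   6 119] [244.42016807 138.4789916 ]
[301 161  18  10 106] [309.5 165.5]
[268 192  22   9  95] [278.66315789 196.23157895]
[348 277  18  20 144] [356.72916667 286.27777778]
[205 330  31  26 559] [220.16815742 342.94633274]
```

View pics/c7.png

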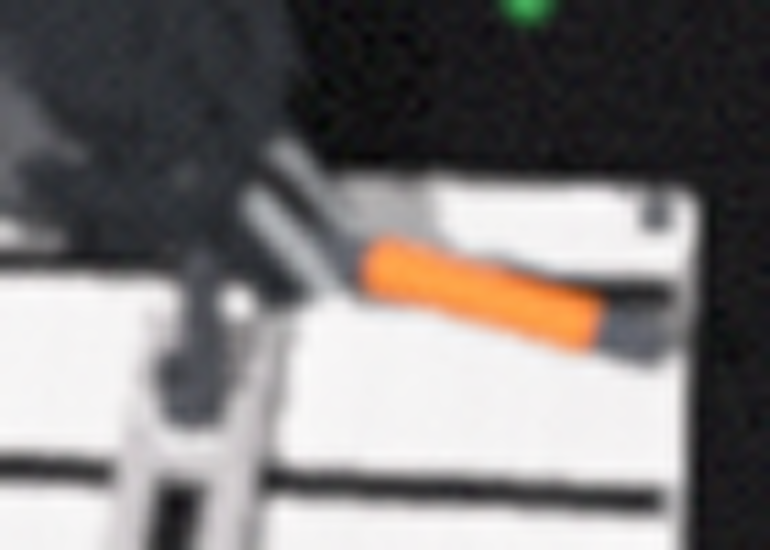

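>>> arm_command(targets="0 0 0 -0.014 0.021 0.016 0; 0 0 0 0.02 0.021 0.046 0; 0 0 0 0.032 0.021 0.057 0; 0 0 0 0.043 0.021 0.067 0; 0 0 0 0.043 0.021 0.067 0")

```text
time: 13.98
ee_pos: [0.6382, -0.0158, 0.2283]
tool_rot: [0.127, 0.904, -0.054, 0.405]
ft_force: [-1.2, 2.2, -1.3]
finger_gap: 0.0106
```

```bash
python3 goto.py
```

```text
t 13.975 se [0.5622 0.0066 0.0593] x [-0.006  0.006 -1.   ] -z [-0.962  0.273  0.008] f [-1.2  2.2 -1.3] m [ 0.05 -0.85 -0.18] gap 0.0106
world x,y,z in tool: [[-0.64, 0.185, -0.745], [0.273, 0.962, 0.004], [0.718, -0.201, -0.667]]
```

>>> arm_command(targets="0 0 0 0.015 0 0.013 0; 0 0 0 0.03 0 0.026 0; 0 0 0 0.03 0 0.026 0")

```text
time: 14.35
ee_pos: [0.6381, -0.0158, 0.2241]
tool_rot: [0.127, 0.904, -0.055, 0.405]
ft_force: [1.0, 3.8, -2.5]
finger_gap: 0.0103
```

```bash
python3 goto.py
```

```text
t 14.35 se [0.5621 0.0065 0.0551] x [-0.006  0.006 -1.   ] -z [-0.962  0.273  0.008] f [ 1.   3.8 -2.5] m [ 0.4  -1.12 -0.4 ] gap 0.0103
world x,y,z in tool: [[-0.64, 0.185, -0.745], [0.273, 0.962, 0.004], [0.718, -0.201, -0.667]]
```

>>> arm_command(targets="0 0 0 0.015 0.003 0.012 0; 0 0 0 0.03 0.004 0.025 0; 0 0 0 0.042 0.005 0.037 0; 0 0 0 0.052 0.005 0.046 0; 0 0 0 0.052 0.005 0.046 0")

```text
time: 14.98
ee_pos: [0.6382, -0.0155, 0.2173]
tool_rot: [0.127, 0.904, -0.055, 0.405]
ft_force: [0.3, 3.2, -2.5]
finger_gap: 0.0098
```

```bash
python3 goto.py
```

```text
t 14.975 se [0.5622 0.0068 0.0483] x [-0.006  0.006 -1.   ] -z [-0.962  0.273  0.008] f [ 0.3  3.2 -2.5] m [ 0.34 -0.99 -0.39] gap 0.0098
world x,y,z in tool: [[-0.64, 0.185, -0.745], [0.274, 0.962, 0.004], [0.718, -0.201, -0.667]]
```

Still free: go on until the floor is felt.

>>> arm_command(targets="0 0 0 0.008 0.002 0.006 0; 0 0 0 0.015 0.003 0.013 0; 0 0 0 0.015 0.003 0.013 0")

```text
time: 15.35
ee_pos: [0.6382, -0.0151, 0.2165]
tool_rot: [0.127, 0.904, -0.054, 0.404]
ft_force: [-3.5, 3.4, 14.5]
finger_gap: 0.0103
```

```bash
python3 goto.py
```

```text
t 15.35 se [0.562  0.0072 0.0476] x [-0.007  0.006 -1.   ] -z [-0.962  0.273  0.009] f [-3.5  3.4 14.5] m [ 0.8   1.54 -0.2 ] gap 0.0103
world x,y,z in tool: [[-0.641, 0.185, -0.745], [0.273, 0.962, 0.004], [0.717, -0.201, -0.667]]
```

>>> arm_command(targets="0 0 0 0 0 0 0; 0 0 0 -0.004 0 -0.004 0; 0 0 0 -0.004 0 -0.004 0.2; 0 0 0 -0.004 0 -0.004 0.5; 0 0 0 -0.004 0 -0.004 0.5; 0 0 0 -0.004 0 -0.004 0.5; 0 0 0 -0.004 0 -0.004 0.5; 0 0 0 -0.2 0 0 0.5; 0 0 0 -0.5 0 0 0.5; 0 0 0 -0.9 0 0 0.5; 0 0 0 -0.9 0 0 0.5; 0 0 0 -0.9 0 0 0.5")

```text
time: 16.85
ee_pos: [0.6956, -0.0317, 0.282]
tool_rot: [0.127, 0.904, -0.055, 0.404]
ft_force: [0.2, -0.3, 0.5]
finger_gap: 0.0427
```

Run:
```python
from goto import *
state(); print(observe()['joint_pos'].round(2))
a=grab_frame("side");cv2.imwrite("pics/s8.png",a)
b=grab_frame("top");cv2.imwrite("pics/t8.png",b)
A=cv2.resize(a[150:250,210:310],(600,600),interpolation=cv2.INTER_CUBIC)[:,50:450]
B=cv2.resize(b[135:235,255:355],(600,600),interpolation=cv2.INTER_CUBIC)[:,100:500]
cv2.imwrite("pics/c8.png",np.hstack([A,B]))
h=cv2.cvtColor(a,cv2.COLOR_BGR2HSV);m=cv2.inRange(h,(5,140,110),(16,255,255));n,l,st,ce=cv2.connectedComponentsWithStats(m)
for i in range(1,n):
    if st[i,4]>20: print(st[i],ce[i])
F=np.array([.561,.0065,.099])
for yaw in(158,164,170):
    u=np.array([np.cos(np.radians(yaw))*.9925,np.sin(np.radians(yaw))*.9925,-.122]); print(yaw,proj("side",F+.081*u)+[.3,1.5],proj("side",F+.131*u)+[.3,1.5])
```

```text
t 16.85 se [ 0.6194 -0.0094  0.113 ] x [-0.007  0.006 -1.   ] -z [-0.962  0.273  0.008] f [ 0.2 -0.3  0.5] m [-0.2  -0.67  0.07] gap 0.0427
world x,y,z in tool: [[-0.641, 0.185, -0.745], [0.273, 0.962, 0.004], [0.717, -0.201, -0.667]]
[-0.01  0.97  0.03  1.16 -0.2   1.72  1.35]
[231 135  24   8 140] [243.67142857 138.40714286]
[301 161  18  10 106] [309.5 165.5]
[270 200  20  10  84] [279.5 204.5]
[348 277  18  20 145] [356.75172414 286.30344828]
[205 330  31  26 567] [220.1287478  342.99294533]
158 [276.61291061 205.89944238] [291.93839406 213.1956859 ]
164 [277.77820943 203.95315257] [293.74007893 209.98757668]
170 [278.65343123 201.94036259] [295.0597072  206.68564417]
```

View pics/c8.png

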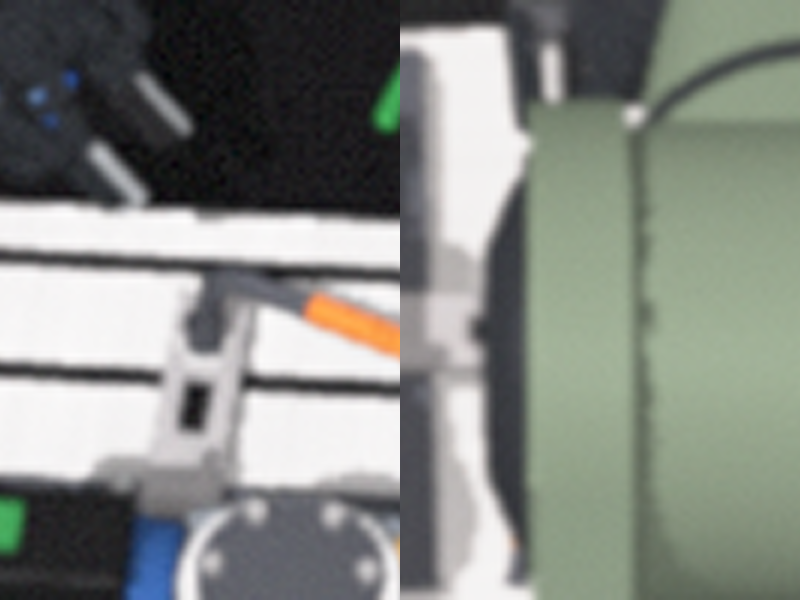

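The side view shows the key seated and sagging with its sleeve to the right (middle ≈(279.5,204.5)), and the gripper clear. Next, push from the robot's right side of the lever.

Run:
```python
from goto import *
T,R=now(); Rt=tool(-16,0)
r,Ta=row(T,R,(.60,-.03,.23),Rt);print(r)
r,Tb=row(Ta,Rt,(.53,-.04,.21),Rt);print(r)
r,Tc=row(Tb,Rt,(.472,-.015,.16),Rt);print(r)
r,Td=row(Tc,Rt,(.472,-.015,.08),Rt);print(r)
```

```text
[ 1.000e-03 -2.330e-01 -1.000e-03 -1.510e-01 -2.420e-01 -1.374e+00]
[ 0.     0.     0.     0.2   -0.289 -0.645]
[ 0.     0.     0.     0.5    0.08  -0.626]
[0.  0.  0.  0.8 0.  0. ]
```

>>> arm_command(targets="0 -0.233 0 -0.15 -0.24 -1 0.5; 0 -0.233 0 -0.15 -0.24 -1 0.3; 0 -0.233 0 -0.15 -0.24 -1 0; 0 -0.233 0 -0.15 -0.24 -1 0; 0 -0.233 0 -0.15 -0.24 -1 0; 0 -0.233 0 -0.15 -0.24 -1 0")

```text
time: 17.7
ee_pos: [0.627, -0.0374, 0.3599]
tool_rot: [0.099, 0.701, -0.096, 0.7]
ft_force: [0.4, -0.1, 0.4]
finger_gap: 0.0001
```

>>> arm_command(targets="0 0 0 -0.05 -0.29 -0.93 0; 0 0 0 -0.05 -0.29 -0.93 0; 0 0 0 -0.05 -0.29 -0.93 0")

```text
time: 18.08
ee_pos: [0.5284, -0.0404, 0.3649]
tool_rot: [0.099, 0.701, -0.097, 0.7]
ft_force: [1.2, 0.1, -0.0]
finger_gap: -0.0003
```

Run:
```python
from goto import *
T,R=now(); Rt=tool(-16,0); s=observe(); print(T+L0*R[:,0],R.round(3),s['finger_gap'],s['joint_pos'].round(2),s['ft_force'].round(1))
r,Tc=row(T,R,(.472,-.015,.16),Rt);print(r)
```

```text
[ 0.52816781 -0.03978511  0.21021957] [[-0.001  0.274  0.962]
 [ 0.004  0.962 -0.274]
 [-1.     0.003 -0.002]] -0.0002534125613350163 [-0.1   0.42  0.09  1.89 -0.06  0.83  1.31] [ 1.2  0.1 -0. ]
[ 0.    -0.001 -0.001  0.504  0.088 -0.61 ]
```

>>> arm_command(targets="0 0 0 0.3 0.09 -0.61 0; 0 0 0 0.5 0.09 -0.61 0; 0 0 0 0.5 0.09 -0.61 0")

```text
time: 18.45
ee_pos: [0.474, -0.0143, 0.3137]
tool_rot: [0.099, 0.701, -0.097, 0.7]
ft_force: [0.8, 0.8, 0.5]
finger_gap: 0.0002
```

>>> arm_command(targets="0 0 0 0.4 0 0 0; 0 0 0 0.8 0 0 0; 0 0 0 0.8 0 0 0; 0 0 0 0.8 0 0 0")

```text
time: 18.95
ee_pos: [0.475, -0.0145, 0.2361]
tool_rot: [0.099, 0.699, -0.097, 0.702]
ft_force: [0.9, 0.4, -0.2]
finger_gap: -0.0002
```

Run:
```python
from goto import *
T,R=now();G=T+L0*R[:,0]; print(G,R[:,1].round(3),observe()['ft_force'].round(1),observe()['joint_pos'].round(2))
C=np.array([.561,.0068]);d=G[:2]-C;print("radius",np.hypot(*d),"az",np.degrees(np.arctan2(d[1],d[0]))%360)
for a in(5,10,15,20,25,30,40,50,60,70):   # rotate G clockwise about C by a deg
    Q=Rn.from_rotvec([0,0,-np.radians(a)]).as_matrix();g=np.r_[C+(Q@np.r_[d,0])[:2],G[2]];print(a,*row(T,R,g,Q@R)[:1])
```

```text
[ 0.4756387  -0.01401615  0.08140355] [0.274 0.962 0.004] [ 0.9  0.4 -0.2] [-0.13  0.57  0.05  2.12 -0.07  0.45  1.27]
radius 0.0878627559995633 az 193.70463207039674
5 [ 0.028 -0.    -0.     0.     0.069 -0.035]
10 [ 0.056 -0.    -0.     0.     0.14  -0.065]
15 [ 0.083 -0.    -0.     0.001  0.214 -0.088]
20 [ 0.111 -0.    -0.     0.001  0.289 -0.104]
25 [ 0.139 -0.001 -0.     0.001  0.366 -0.114]
30 [ 0.167 -0.001 -0.001  0.001  0.443 -0.117]
40 [ 0.222 -0.001 -0.001  0.002  0.597 -0.103]
50 [ 0.278 -0.001 -0.001  0.003  0.746 -0.063]
60 [ 0.333 -0.001 -0.001  0.004  0.886  0.003]
70 [ 3.890e-01 -2.000e-03 -1.000e-03  4.000e-03  1.012e+00  9.200e-02]
```

>>> arm_command(targets="0 0 0 0 0.1 -0.04 0; 0 0 0 0 0.19 -0.04 0; 0 0 0 0 0.2 -0.04 0; 0 0 0 0 0.2 -0.04 0")

```text
time: 19.45
ee_pos: [0.4757, 0.0062, 0.2351]
tool_rot: [0.099, 0.699, -0.096, 0.701]
ft_force: [-0.4, -0.1, -0.3]
finger_gap: 0.0001
```

```bash
cat > arc.py <<'E'
from goto import *
T,R=now();G=T+L0*R[:,0]; s=observe(); print(s['time'],G,"toolY az",np.degrees(np.arctan2(R[1,1],R[0,1])),s['ft_force'].round(1),"along toolY",(s['ft_force']@R[:,1]).round(1))
C=np.array([.561,.0068]);d=G[:2]-C;print("r",np.hypot(*d),"az",np.degrees(np.arctan2(d[1],d[0]))%360,"perp",d@R[:2,1],"z/t",R[:,0].round(3))
for a in(5,10,15,20,25,30,35,40,50,60):
    Q=Rn.from_rotvec([0,0,-np.radians(a)]).as_matrix();g=np.r_[C+(Q@np.r_[d,0])[:2],G[2]];print(a,*row(T,R,g,Q@R)[:1])
E
python3 arc.py
```

```text
19.45 [0.47624728 0.00667111 0.08041266] toolY az 74.1497354196682 [-0.4 -0.1 -0.3] along toolY -0.2
r 0.08475281787690932 az 180.08713664182307 perp -0.0232718463024948 z/t [ 0.004  0.003 -1.   ]
5 [ 0.028 -0.    -0.     0.     0.072 -0.018]
10 [ 0.056 -0.    -0.     0.     0.146 -0.029]
15 [ 0.083 -0.    -0.     0.001  0.22  -0.034]
20 [ 0.111 -0.    -0.     0.001  0.295 -0.032]
25 [ 0.139 -0.001 -0.     0.001  0.368 -0.024]
30 [ 0.167 -0.001 -0.     0.002  0.441 -0.01 ]
35 [ 0.194 -0.001 -0.001  0.002  0.513  0.011]
40 [ 0.222 -0.001 -0.001  0.002  0.582  0.038]
50 [ 0.278 -0.001 -0.001  0.003  0.713  0.11 ]
60 [ 0.333 -0.001 -0.001  0.004  0.829  0.203]
```

>>> arm_command(targets="0.028 0 0 0 0.072 -0.018 0; 0.056 0 0 0 0.146 -0.029 0; 0.083 0 0 0 0.22 -0.034 0; 0.111 0 0 0 0.295 -0.032 0; 0.111 0 0 0 0.295 -0.032 0")

```text
time: 20.08
ee_pos: [0.4802, 0.0346, 0.2349]
tool_rot: [0.219, 0.672, -0.218, 0.673]
ft_force: [-3.3, -8.0, 2.1]
finger_gap: -0.0001
```

```bash
python3 arc.py
```

```text
20.075 [0.48053664 0.03489259 0.08018272] toolY az 54.023676887563305 [-3.3 -8.   2.1] along toolY -8.4
r 0.08522643664634903 az 160.7541072607951 perp -0.024533983572468495 z/t [ 0.002  0.002 -1.   ]
5 [ 0.028 -0.    -0.     0.     0.072 -0.019]
10 [ 0.056 -0.    -0.     0.     0.146 -0.031]
15 [ 0.083 -0.    -0.     0.001  0.22  -0.037]
20 [ 0.111 -0.    -0.     0.001  0.294 -0.036]
25 [ 0.139 -0.    -0.     0.001  0.369 -0.029]
30 [ 0.167 -0.    -0.     0.001  0.442 -0.015]
35 [ 0.194 -0.001 -0.     0.001  0.514  0.005]
40 [ 0.222 -0.001 -0.     0.002  0.584  0.031]
50 [ 0.278 -0.001 -0.     0.002  0.715  0.101]
60 [ 0.333 -0.001 -0.     0.002  0.832  0.193]
```

>>> arm_command(targets="0.028 0 0 0 0.072 -0.019 0; 0.056 0 0 0 0.146 -0.031 0; 0.083 0 0 0 0.22 -0.037 0; 0.111 0 0 0 0.294 -0.036 0; 0.139 0 0 0 0.369 -0.029 0; 0.167 0 0 0 0.442 -0.015 0; 0.167 0 0 0 0.442 -0.015 0")

```text
time: 20.95
ee_pos: [0.5046, 0.0714, 0.2348]
tool_rot: [0.386, 0.593, -0.385, 0.593]
ft_force: [-6.8, -4.0, 3.3]
finger_gap: -0.0001
```

```bash
python3 arc.py
```

```text
20.95 [0.50471523 0.07173052 0.08010552] toolY az 23.980257247331853 [-6.8 -4.   3.3] along toolY -7.8
r 0.0859299043176811 az 130.92025439884173 perp -0.02503737922407132 z/t [ 0.001  0.002 -1.   ]
5 [ 0.028 -0.     0.     0.     0.072 -0.019]
10 [ 0.056 -0.     0.     0.     0.146 -0.031]
15 [ 0.083 -0.     0.     0.     0.221 -0.037]
20 [ 0.111 -0.     0.     0.     0.296 -0.037]
25 [ 0.139 -0.     0.     0.001  0.37  -0.03 ]
30 [ 0.167 -0.     0.     0.001  0.444 -0.016]
35 [ 0.194 -0.     0.     0.001  0.516  0.003]
40 [ 0.222 -0.     0.     0.001  0.586  0.03 ]
50 [ 0.278 -0.     0.     0.001  0.718  0.099]
60 [ 0.333 -0.     0.     0.001  0.836  0.191]
```

Moving steadily at about 8 N, lever at roughly 114°. Continue in small steps to the stop.

>>> arm_command(targets="0.014 0 0 0 0.036 -0.01 0; 0.028 0 0 0 0.072 -0.019 0; 0.028 0 0 0 0.072 -0.019 0")

```text
time: 21.32
ee_pos: [0.5102, 0.076, 0.2349]
tool_rot: [0.411, 0.576, -0.41, 0.575]
ft_force: [-6.8, -3.6, 1.8]
finger_gap: -0.0001
```

>>> arm_command(targets="0.014 0 0 0 0.036 -0.01 0; 0.014 0 0 0 0.036 -0.01 0")

```text
time: 21.58
ee_pos: [0.5132, 0.0782, 0.2349]
tool_rot: [0.424, 0.567, -0.423, 0.566]
ft_force: [-7.4, -3.2, 3.0]
finger_gap: -0.0
```

>>> arm_command(targets="0.014 0 0 0 0.036 -0.01 0; 0.014 0 0 0 0.036 -0.01 0")

```text
time: 21.82
ee_pos: [0.5164, 0.0802, 0.2349]
tool_rot: [0.436, 0.557, -0.435, 0.556]
ft_force: [-8.4, -3.7, 2.9]
finger_gap: 0.0001
```

```bash
python3 arc.py
```

```text
21.825 [0.51638494 0.08059536 0.08017317] toolY az 13.942375774555849 [-8.4 -3.7  2.9] along toolY -9.1
r 0.08623374325649957 az 121.15623652886421 perp -0.02551993543894843 z/t [ 0.     0.002 -1.   ]
5 [ 0.028 -0.     0.     0.     0.072 -0.019]
10 [ 0.056 -0.     0.     0.     0.146 -0.032]
15 [ 0.083 -0.     0.     0.     0.221 -0.038]
20 [ 0.111 -0.     0.     0.     0.296 -0.038]
25 [ 0.139 -0.     0.     0.     0.371 -0.031]
30 [ 0.167 -0.     0.     0.     0.444 -0.018]
35 [ 0.194 -0.     0.     0.     0.517  0.001]
40 [ 0.222 -0.     0.001  0.     0.587  0.027]
50 [ 0.278 -0.     0.001  0.     0.72   0.097]
60 [ 0.333 -0.     0.001  0.     0.838  0.188]
```

>>> arm_command(targets="0.014 0 0 0 0.036 -0.01 0; 0.014 0 0 0 0.036 -0.01 0")

```text
time: 22.08
ee_pos: [0.5196, 0.0821, 0.2349]
tool_rot: [0.448, 0.548, -0.447, 0.547]
ft_force: [-7.9, -2.8, 3.5]
finger_gap: -0.0003
```

>>> arm_command(targets="0.014 0 0 0 0.036 -0.01 0; 0.014 0 0 0 0.036 -0.01 0")

```text
time: 22.32
ee_pos: [0.523, 0.0839, 0.2349]
tool_rot: [0.46, 0.538, -0.459, 0.537]
ft_force: [-9.2, -1.6, 2.7]
finger_gap: 0.0001
```

>>> arm_command(targets="0.014 0 0 0 0.036 -0.01 0; 0.014 0 0 0 0.036 -0.01 0")

```text
time: 22.58
ee_pos: [0.5263, 0.0855, 0.2349]
tool_rot: [0.472, 0.528, -0.471, 0.526]
ft_force: [-8.4, -1.0, 2.8]
finger_gap: 0.0001
```

```bash
python3 arc.py|head -2
```

```text
22.575 [0.52632783 0.0859517  0.08020702] toolY az 6.397918645555198 [-8.4 -1.   2.8] along toolY -8.4
r 0.08641268028860513 az 113.65568421706519 perp -0.025636136859837483 z/t [-0.     0.003 -1.   ]
```

>>> arm_command(targets="0.014 0 0 0 0.036 -0.01 0; 0.014 0 0 0 0.036 -0.01 0")

```text
time: 22.82
ee_pos: [0.5298, 0.087, 0.2349]
tool_rot: [0.483, 0.517, -0.482, 0.516]
ft_force: [-9.2, -0.4, 3.5]
finger_gap: 0.0002
```

>>> arm_command(targets="0.014 0 0 0 0.036 -0.01 0; 0.014 0 0 0 0.036 -0.01 0")

```text
time: 23.08
ee_pos: [0.533, 0.0883, 0.2348]
tool_rot: [0.494, 0.507, -0.494, 0.505]
ft_force: [-12.0, 0.3, 3.9]
finger_gap: -0.0001
```

```bash
python3 arc.py|head -2;  python3 - <<'E'
from h import *
a=grab_frame("side");cv2.imwrite("pics/s9.png",a);b=grab_frame("top");cv2.imwrite("pics/t9.png",b)
A=cv2.resize(a[170:230,220:280],(600,600),interpolation=cv2.INTER_CUBIC)[:,100:500]
B=cv2.resize(b[155:215,275:335],(600,600),interpolation=cv2.INTER_CUBIC)[:,100:500]
cv2.imwrite("pics/c9.png",np.hstack([A,B]))
E
```

```text
23.075 [0.53285955 0.08873316 0.08011617] toolY az 1.3632652139482764 [-12.    0.3   3.9] along toolY -12.0
r 0.08663098545686268 az 108.95535368590498 perp -0.026183184868251542 z/t [-0.001  0.003 -1.   ]
```

View pics/c9.png

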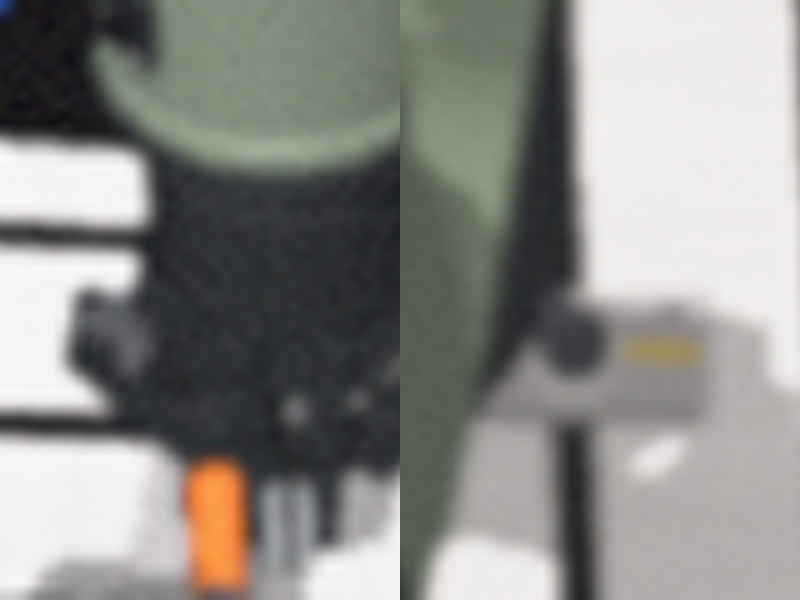

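The side view shows the lever now pointing toward the pump with the fingers beside it. The force is rising (12 N), so push on for the hard stop.

>>> arm_command(targets="0.014 0 0 0 0.036 -0.01 0; 0.014 0 0 0 0.036 -0.01 0")

```text
time: 23.42
ee_pos: [0.5362, 0.0894, 0.2346]
tool_rot: [0.505, 0.496, -0.505, 0.494]
ft_force: [-14.7, -0.2, 3.7]
finger_gap: 0.0001
```

>>> arm_command(targets="0.007 0 0 0 0.018 -0.005 0; 0.007 0 0 0 0.018 -0.005 0")

```text
time: 23.68
ee_pos: [0.5377, 0.09, 0.2346]
tool_rot: [-0.51, -0.491, 0.51, -0.488]
ft_force: [-17.0, 1.2, 4.8]
finger_gap: -0.0001
```

```bash
python3 arc.py|head -2
```

```text
23.675 [0.53717759 0.09046717 0.07989214] toolY az -2.3791604561562028 [-17.    1.2   4.8] along toolY -17.1
r 0.08699253997440616 az 105.89315103829311 perp -0.027274929602852795 z/t [-0.003  0.003 -1.   ]
```

```bash
cat > lev.py <<'E'
from h import *
import sys
a=grab_frame("side");cv2.imwrite(sys.argv[1],a);h=cv2.cvtColor(a,cv2.COLOR_BGR2HSV);m=cv2.inRange(h,(5,140,110),(16,255,255));n,l,st,ce=cv2.connectedComponentsWithStats(m)
for i in range(1,n):
    if st[i,4]>20 and 200<ce[i][0]<300 and 180<ce[i][1]<260: print(st[i],ce[i])
F=np.array([.561,.0065,.099])
for sag in(0,7,14):
  for yaw in(80,85,90,95,100,105,110):
    g,w=np.radians(yaw),np.radians(sag);u=np.array([np.cos(g)*np.cos(w),np.sin(g)*np.cos(w),-np.sin(w)]);print(sag,yaw,[(proj("side",F+r*u)+[.3,1.5]).round(1).tolist() for r in(.05,.081,.112)])
E
python3 lev.py pics/s10.png
```

```text
[248 216   5  13  61] [249.86885246 221.85245902]
0 80 [[247.2, 206.5], [244.0, 214.3], [240.7, 222.4]]
0 85 [[248.7, 206.7], [246.4, 214.7], [244.0, 223.0]]
0 90 [[250.2, 206.9], [248.9, 215.0], [247.5, 223.3]]
0 95 [[251.7, 206.9], [251.4, 215.1], [251.0, 223.5]]
0 100 [[253.2, 206.9], [253.9, 215.0], [254.5, 223.4]]
0 105 [[254.8, 206.8], [256.4, 214.8], [258.0, 223.0]]
0 110 [[256.2, 206.5], [258.8, 214.4], [261.4, 222.5]]
7 80 [[247.3, 207.8], [244.2, 216.4], [241.0, 225.3]]
7 85 [[248.8, 208.0], [246.6, 216.8], [244.3, 225.9]]
7 90 [[250.3, 208.2], [249.0, 217.1], [247.7, 226.2]]
7 95 [[251.8, 208.3], [251.5, 217.2], [251.2, 226.4]]
7 100 [[253.3, 208.2], [253.9, 217.1], [254.6, 226.3]]
7 105 [[254.8, 208.1], [256.4, 216.9], [258.0, 225.9]]
7 110 [[256.3, 207.8], [258.8, 216.5], [261.4, 225.4]]
14 80 [[247.5, 208.9], [244.5, 218.2], [241.4, 227.7]]
14 85 [[248.9, 209.1], [246.8, 218.6], [244.7, 228.2]]
14 90 [[250.4, 209.3], [249.2, 218.8], [248.0, 228.6]]
14 95 [[251.8, 209.4], [251.6, 218.9], [251.3, 228.7]]
14 100 [[253.3, 209.3], [254.0, 218.9], [254.7, 228.6]]
14 105 [[254.8, 209.2], [256.4, 218.6], [258.0, 228.3]]
14 110 [[256.2, 208.9], [258.7, 218.3], [261.3, 227.8]]
```

>>> arm_command(targets="0.007 0 0 0 0.02 -0.005 0; 0.014 0 0 0 0.04 -0.01 0; 0.014 0 0 0 0.04 -0.01 0")

```text
time: 24.1
ee_pos: [0.5412, 0.091, 0.2344]
tool_rot: [-0.52, -0.48, 0.521, -0.476]
ft_force: [-20.4, 2.0, 6.2]
finger_gap: -0.0002
```

```bash
python3 arc.py|head -2; python3 lev.py pics/s11.png|head -1
python3 - <<'E'
import cv2,numpy as np
for f in("s10","s11"):
    a=cv2.imread(f"pics/{f}.png");h=cv2.cvtColor(a,cv2.COLOR_BGR2HSV);m=cv2.inRange(h,(5,140,110),(16,255,255))[214:230,244:256]
    print([round(float(np.nonzero(r)[0].mean())+244,1) for r in m if r.any()])
E
```

```text
24.1 [0.54045178 0.09151183 0.07968148] toolY az -4.889817889856624 [-20.4   2.    6.2] along toolY -20.5
r 0.08716836451331264 az 103.63467164471129 perp -0.027693890759581282 z/t [-0.005  0.003 -1.   ]
[246 216   6  13  62] [248.53225806 222.20967742]
[249.5, 250.0, 250.0, 250.0, 250.0, 250.0, 250.0, 250.0, 250.0, 250.0, 249.5, 249.5, 249.5]
[248.0, 248.5, 249.0, 249.0, 249.0, 249.0, 249.0, 249.0, 248.5, 248.0, 248.0, 248.0, 247.5]
```

The force climbed from a steady 8 N to 20 N with hardly any turning, so this is the stop. Back off, rise clear and inspect.

>>> arm_command(targets="0 0 0 0 -0.05 0 0; 0 0 0 0 -0.2 0 0; 0 0 0 0 -0.45 0 0; 0 0 0 0 -0.6 0 0; 0 0 0 -0.4 -0.6 0 0; 0 0 0 -0.9 -0.6 0 0; 0 0 0 -0.9 -0.6 0 0")

```text
time: 25.02
ee_pos: [0.4844, 0.0957, 0.328]
tool_rot: [0.524, 0.478, -0.518, 0.479]
ft_force: [0.2, 0.0, -0.8]
finger_gap: 0.0002
```

>>> arm_command(targets="0 0 0 -0.6 -0.9 0 0; 0 0 0 -0.6 -0.9 0 0; 0 0 0 -0.6 -0.9 0 0; 0 0 0 -0.6 -0.9 0 0")

```text
time: 25.52
ee_pos: [0.3941, 0.1036, 0.3847]
tool_rot: [0.522, 0.478, -0.519, 0.478]
ft_force: [1.0, 0.3, 0.2]
finger_gap: 0.0001
```

```bash
python3 lev.py pics/s12.png | head -1
python3 - <<'E'
from h import *
print(observe()['ee_pos'],observe()['ft_force'].round(1))
b=grab_frame("top");cv2.imwrite("pics/t12.png",b);a=cv2.imread("pics/s12.png")
h=cv2.cvtColor(b,cv2.COLOR_BGR2HSV)
m=cv2.inRange(h,(5,140,110),(16,255,255));n,l,st,ce=cv2.connectedComponentsWithStats(m)
for i in range(1,n):
    if st[i,4]>8 and 250<ce[i][0]<340 and 150<ce[i][1]<230: print("top",st[i],ce[i],onz("top",*ce[i],.09))
for nm,im,(x0,y0,x1,y1) in(("side",a,(240,190,265,215)),("top",b,(290,170,330,210))):
    hh=cv2.cvtColor(im,cv2.COLOR_BGR2HSV);m=cv2.inRange(hh,(19,70,90),(36,255,255))[y0:y1,x0:x1];n,l,st,ce=cv2.connectedComponentsWithStats(m)
    for i in range(1,n): print(nm,"yellow",st[i][:5]+[x0,y0,0,0,0],ce[i]+[x0,y0])
A=cv2.resize(a[185:235,230:270],(480,600),interpolation=cv2.INTER_CUBIC)[:,40:440]
B=cv2.resize(b[170:210,280:320],(600,600),interpolation=cv2.INTER_CUBIC)[:,100:500] if 0 else cv2.resize(b[165:215,282:316],(400,588),interpolation=cv2.INTER_CUBIC)
B=cv2.copyMakeBorder(B,0,12,0,0,cv2.BORDER_CONSTANT)
cv2.imwrite("pics/c12.png",np.hstack([A,B]))
E
```

```text
[252 209   8  20  94] [255.63829787 217.87234043]
[0.39428068 0.10335061 0.38455211] [ 0.2  0.8 -0.6]
top [262 190  22   9  85] [271.82352941 194.44705882] [0.53985439 0.09565548 0.09      ]
top yellow [308 189   7   2  12] [311.         189.58333333]
```

View pics/c12.png

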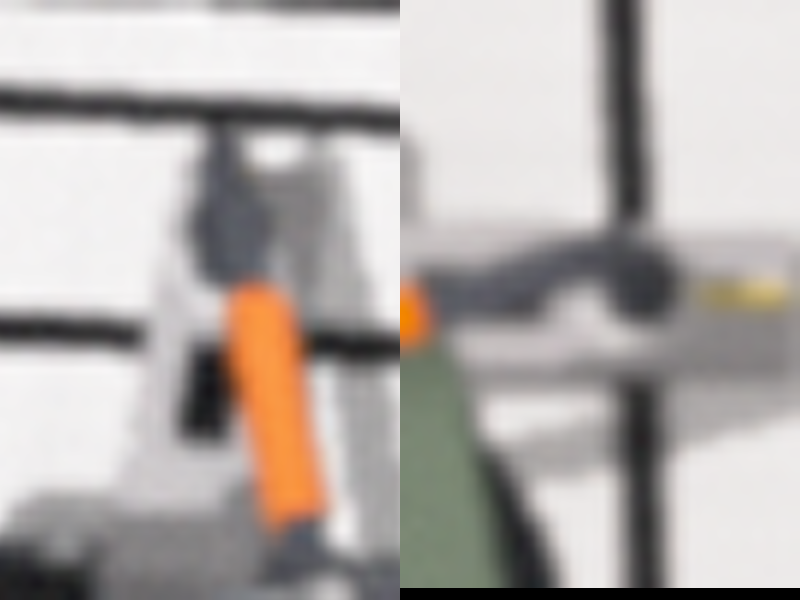

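The final crop shows the key seated and the sleeve resting free at side ≈(255.6,217.9), about 103°. The strap mark is visible at top (311,189.6), and nothing is touching. Quick check of the bystanders, then hand in.

Run:
```python
from h import *
a,b=cv2.imread("pics/side0.png"),cv2.imread("pics/s12.png")
for nm,lo,hi,(x0,y0,x1,y1) in(("cyl blue",(100,120,100),(125,255,255),(195,95,240,180)),("red",(0,150,120),(4,255,255),(290,300,380,380)),("bottle",(5,120,50),(18,255,255),(195,320,245,375))):
    for im in(a,b):
        ys,xs=np.nonzero(cv2.inRange(cv2.cvtColor(im,cv2.COLOR_BGR2HSV),lo,hi)[y0:y1,x0:x1]);print(nm,len(xs),(xs.mean()+x0).round(1),(ys.mean()+y0).round(1))
print([cv2.absdiff(a,b)[120:160,290:360].mean().round(2)],"beaker/tray diff")
s=observe();print(s['time'],s['ft_force'].round(1))
print(job_done())
```

```text
cyl blue 224 220.3 154.2
cyl blue 223 220.2 154.0
red 382 348.5 332.1
red 375 348.5 332.1
bottle 730 220.5 343.9
bottle 726 220.5 343.8
[np.float64(49.33)] beaker/tray diff
25.625 [-0.8  0.4  0.1]
the job is handed in; nothing more can be done
None
```

I pulled the key out, flipped it and seated its short arm in the screw. I then pushed the orange sleeve clockwise until the screw stopped, backed off and handed in at about 25.6 s.

**Seating:** The first try at the socket, with small sideways and yaw searches, was blocked on the rim at about 20 N. A 2–3 mm correction in x fixed it. The short arm then slid in freely and met the floor at about 48 mm, as given.

**Tightening:** The sleeve force was steady at about 8 N, then climbed to 20 N over the last few degrees. That is about 1.7 N m against the given 0.8 N m, so I took it as the hard stop.
- It was not a crisp stop: the sleeve kept creeping as the force rose. After release the lever sprang back from about 90° to about 103°.
- The rest angle is some 60° clockwise of where the lever started, which fits a full turn plus socket play.

**Last checks:**
- The key was seated, with the lever sagging about 7–9°.
- The gripper was clear, with force readings near zero.
- The measuring cylinder, screwdriver and bottle had not moved in the side view.

**Not confirmed:**
- I could not make out the yellow stripe on the screw head, so its alignment with the strap mark rests on force and lever angle alone.
- The beaker and tray check disagreed: that part of the picture differed from the start. I think the arm was in front of it, but I did not confirm this. I never moved the arm near them.
- I did not check the mouse.

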